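Tighten the centrifuge rotor with its T-key and close the lid

TASK

The rotor of the bench centrifuge has been fitted, but the screw down in its hub is still loose. Take the T-handle key from its stand, tighten the hub screw clockwise until it is snug without forcing it, put the key back upright in its stand, and then swing the centrifuge lid fully shut.

Things in the scene. Friction and masses are not known exactly. Their poses are not given: they have to be found in the camera images.
- centrifuge: white bench micro-centrifuge, 244 x 216 mm and 112 mm high (without its lid), fixed to the table. Origin on the vertical rotor axis at table height; its x axis points from the front panel (toward the robot) to the lid hinge at the back, z up. The round bowl in its top is 150 mm wide
- rotor_hub (a point): centre of the top rim of the rotor's hub, on the rotor axis, 96 mm above the table. The aluminium 12-place rotor is 134 mm wide and does not turn. Its hub has a round well 37 mm wide; the hub screw lies 18 mm down in it, where fingers cannot turn it
- screw_socket (a point): centre of the mouth of the square socket in the brass hub screw (head 33 mm wide), 78 mm above the table. The socket is 13.4 mm square, 11 mm deep, with a 2.5 mm 45-degree lead-in; its sides lie along this point's x and y axes, z up, and turn with the screw. A red mark on the screw meets the red mark on the hub's front rim when the screw is home
- screw_thread (a joint): turn of the hub screw in rad, growing clockwise seen from above; at the start it reads 0 to 0.3, and at 1.40 the screw meets the rotor and stops dead. Drag 0.12 Nm; it stays where it is left
- screw_head (a joint): elastic wind-up of the screw in rad, on top of screw_thread (the socket has turned by the sum of both), 2 Nm per rad, so it shows the torque on the key: about 0.06 while the screw runs; with the screw home, over 0.15 (0.3 Nm) it is snug, over 0.55 (1.1 Nm) it is forced. It springs back when the key is let go
- key_handle (a point): centre of the crossbar of the T-handle key. The crossbar is orange with black ends, 72 mm long along this point's x axis, 14 mm wide and 14 mm high; z points up along the shank when the key stands upright. Key 118 mm high, 140 g; steel shank 17 mm in diameter with a collar 23 mm wide just under the crossbar
- key_tip (a point): centre of the flat lower end of the key, 111 mm below key_handle. The end is 12 mm square over 17 mm, sides along the crossbar and across it. It fits the screw socket in four positions with 0.7 mm play each side and about 7 degrees either way
- stand_mouth (a point): centre of the flared mouth of the key stand, 62 mm above the table: an aluminium tube 29 mm wide on a black round foot 76 mm wide, fixed to the table. Bore 21 mm, 31 mm at the mouth; the key stands 54 mm deep in it on the foot, its crossbar then 119 mm above the table
- lid (a joint): lid of the centrifuge in rad: 0 is shut, 1.65 to 1.80 at the start (standing open, leaning slightly back). A stiff hinge (0.4 Nm) holds it at any angle; it is pushed shut from behind and then from above
- lid_hinge (a point): middle of the lid's hinge axis, 112 mm behind the rotor axis and 114 mm above the table; the axis runs along the centrifuge's y
- lid_lip (a point): middle of the edge of the finger lip at the free end of the lid, 207 mm from the hinge; the lid is 200 mm wide and its outer face lies 18 mm from the hinge plane (11 mm at the rim and lip). The lip is 70 mm wide
- jar_teal: teal jar with a white cap, 52 mm wide, 80 mm high, a bystander; origin in the middle of its underside
- dropper_bottle: small brown dropper bottle, 33 mm wide, 100 mm high, a bystander; origin in the middle of its underside
Mind the look-alikes: they are no part of the job. Leave any blue, purple or white look-alike of the part that bears key_handle alone.

How it is judged:
By the outcome, as a careful person would: the job done as asked, in the order asked, and still so for the second after the job is handed in, with the robot touching nothing.
It also fails if it takes over 67 s, if anything falls off the work surface, if the arm or the gripper's body presses on something with over 40 N, if the wrist force passes 120 N, or if a joint passes its speed limit or range.

ROBOT

A 6-joint arm with a two-finger parallel gripper is mounted at the origin on a cart in front of the work surface, level with it; the furniture and walls round the work are solid. World frame = base frame: x ahead of the robot, y to its left, z up, the work surface at z = 0. Lengths are in m, angles in rad, forces in N, time in s.
With the tool pointing down it reaches from about 0.375 to 0.925 m from the base axis. Payload 5.7 kg.
Tool frame: the origin (TCP) lies at the very end of the fingers, on their centre line; the grasp point (between the pads) lies 19 mm behind it; z points along the fingers, y is the direction in which the jaws open and shut (so a half turn about z gives the same grasp; the last joint's range is limited). The gripper opens to 88 mm and grips with 3 to 60 N. Pads are 20 mm wide; open, the fingers measure 115 mm over their backs; the gripper's body (75 mm by 178 mm) begins 61 mm behind the grasp point.
Start: joints at [-1.253, 0.359, 1.51, -0, 1.272, -0.115], TCP at [0.252, -0.545, 0.2] pointing down, gripper open.
Joint ranges: [-2.97, 2.97], [-1.01, 2.36], [0.21, 2.38], [-0.96, 4.11], [0.2, 2.71], [-2.98, 2.98]. Speed limits (rad/s): [2.39, 2.39, 3.14, 3.14, 3.14, 3.14].

INTERFACE

Orientations are given as a unit quaternion [x, y, z, w].
In Python, from rig import env gives the robot as it stands.
- The arm moves only by the shell command python3 -m handwheel 'ROWS' [FORCE]. ROWS is JSON, a list that holds one entry, the list of rows, each a list of 5 numbers: the shift along the tool's x, y, z in cm, then the turn about the tool's z in rad, then the gripper command: -1 is shut, 1 is fully open, values between are in proportion. A call has 1 to 10 rows; each row shifts and turns the pose as measured when the row begins, along the tool's axes as they then stand; what a row does not reach is not made up. A row lasts 1/12 s, in which the tool goes at most 41.7 mm and 7.16 degrees, less where a joint would pass 70% of its speed; a pose out of reach is approached as far as the arm can. A call with a gripper value outside its range is refused whole. The fingers move at their own pace and stop on an object; FORCE is the grip in N (left out, the last holds). Time passes only in rows, so rows that do not move let the fingers close. It gives the time, the measured TCP pose, the force and the opening at its end, in the units of the state.
- env.get_obs(): the state, without advancing time (a new reading comes with each control period).
- env.read_camera(name): name is "scene" or "top" or "wrist"; returns (picture, depth): 400x640x3 uint8, red, green, blue; 400x640 float32, m along the optical axis (not along the pixel's ray), 0 where there is no reading.
- env.calibration(name): a dict with "fx", "fy", "cx", "cy" (pixels), "dist_coeffs" ([k1, k2, p1, p2, k3] as OpenCV has them; the pictures are not rectified), "world_from_camera" (4x4, takes a point from camera to world coordinates); the wrist camera has in their place "tool_from_camera" (4x4, takes a point from camera to tool coordinates, whose origin is the TCP and whose axes are the flange's). Camera axes: x right, y up, looking along -z (the intrinsics and any distortion apply to the point x, -y, -z); pixel columns grow to the right and rows downward; lengths in m; the calibration is good to about 2 mm. A picture is of the moment at which its call begins: read the wrist's pose just before it. calibration takes no time and is no camera call.
- env.sign_off(): hands the job in, once; it reports no verdict.
The state is a dict: "clock": time; "qpos": joint angles; "dq": joint speeds; "joint_torque": joint torques, N m; "tcp_pos": TCP position; "ee_rot": TCP orientation; "ft_force": force on the tool from outside, world axes, zero at the start; "moment": the same for the moment, N m; "finger_gap": finger opening in m.
Only numpy, scipy, OpenCV 4.12 (cv2) and the standard library are available. Lean on these libraries where they do the work, as an engineer would, in place of code of your own. Each camera call takes 0.05 s, during which the arm holds its last target.

## Working session

There is one attempt and no reset: what is moved stays moved. The work goes in short steps, Python scripts to look and compute and a shell command to move; the robot and the scene stay as the last step left them, time stands still between calls to the robot, and variables do not carry over. Pictures are saved under pics/ and viewed, and the job is handed in when it is done.

```bash
ls; mkdir -p pics; cat > h.py <<'E'
import numpy as np, cv2
from rig import env
from scipy.spatial.transform import Rotation as R
def snap(name,fn=None):
    o=env.get_obs(); im,d=env.read_camera(name)
    if fn: cv2.imwrite('pics/'+fn,im[:,:,::-1])
    np.savez('last_'+name+'.npz',im=im,d=d,p=o['tcp_pos'],q=o['ee_rot'])
    return im,d
def load(name):
    z=np.load('last_'+name+'.npz'); return z['im'],z['d'],z['p'],z['q']
def wfc(name,p=None,q=None):
    c=env.calibration(name)
    if name!='wrist': return np.array(c['world_from_camera'])
    T=np.eye(4);T[:3,:3]=R.from_quat(q).as_matrix();T[:3,3]=p
    return T@np.array(c['tool_from_camera'])
def ray(name,uv,p=None,q=None):
    c=env.calibration(name);K=np.array([[c['fx'],0,c['cx']],[0,c['fy'],c['cy']],[0,0,1.]])
    n=cv2.undistortPoints(np.array(uv,float).reshape(-1,1,2),K,np.array(c['dist_coeffs'],float)).reshape(-1,2)
    W=wfc(name,p,q); d=np.c_[n[:,0],-n[:,1],-np.ones(len(n))]@W[:3,:3].T
    return W[:3,3],d
def onz(name,uv,z,p=None,q=None):
    o,d=ray(name,uv,p,q); return o+d*((z-o[2])/d[:,2])[:,None]
def atd(name,uv,depth,p=None,q=None):
    o,d=ray(name,uv,p,q); return o+d*np.array(depth).reshape(-1,1)
def proj(name,X,p=None,q=None):
    c=env.calibration(name);K=np.array([[c['fx'],0,c['cx']],[0,c['fy'],c['cy']],[0,0,1.]])
    W=np.linalg.inv(wfc(name,p,q)); x=np.atleast_2d(X)@W[:3,:3].T+W[:3,3]; x=x*[1,-1,-1]
    return cv2.projectPoints(x,np.zeros(3),np.zeros(3),K,np.array(c['dist_coeffs'],float))[0].reshape(-1,2)
E
python3 - <<'E'
from h import *
print(env.get_obs())
for n in('scene','top','wrist'):
    snap(n,n+'0.png'); c=env.calibration(n); print(n,c)
E
```

```text
pics
{'clock': 0.0, 'qpos': array([-1.25308781e+00,  3.59496723e-01,  1.51142035e+00,  2.35737783e-05,
        1.27249376e+00, -1.15097694e-01]), 'dq': array([-4.24765085e-04,  2.49276188e-04,  3.33784144e-05, -6.99230939e-04,
       -3.08850523e-04,  1.22278967e-03]), 'joint_torque': array([-1.17207110e-03, -5.15385818e+01, -2.70730019e+01,  6.74051489e-02,
        3.52425571e-02, -1.39008052e-04]), 'tcp_pos': array([ 0.25142648, -0.54398061,  0.19871916]), 'ee_rot': array([ 9.76676426e-01,  2.14714537e-01, -8.07327603e-05, -9.05567280e-04]), 'ft_force': array([0.05224363, 0.33670065, 0.12223452]), 'moment': array([-0.03329528, -0.00625298, -0.01769608]), 'finger_gap': 0.08801508700374722}
scene {'fx': 420.85674796851856, 'fy': 420.85674796851856, 'cx': 315.63587887578785, 'cy': 205.856025101361, 'dist_coeffs': array([0.01568807, 0.        , 0.        , 0.        , 0.        ]), 'world_from_camera': array([[-0.87646717,  0.34315837, -0.33770939,  0.20797518],
       [-0.48145583, -0.62813072,  0.61127087,  0.52014307],
       [-0.00236292,  0.698351  ,  0.71575156,  0.81314765],
   
[... 376 characters left out ...]
062683, -0.10764708],
       [-0.00876653,  0.07526169,  0.99712528,  1.07704614],
       [ 0.        ,  0.        ,  0.        ,  1.        ]])}
wrist {'fx': 309.27578022319, 'fy': 309.27578022319, 'cx': 317.69092039579516, 'cy': 201.3869955725821, 'dist_coeffs': array([-0.04385927,  0.        ,  0.        ,  0.        ,  0.        ]), 'tool_from_camera': array([[-6.86038884e-04,  9.64744994e-01,  2.63185536e-01,
         7.19353841e-02],
       [ 9.99999714e-01,  5.78109634e-04,  4.87527979e-04,
        -2.04011268e-04],
       [ 3.18190083e-04,  2.63185795e-01, -9.64745115e-01,
        -1.85648477e-01],
       [ 0.00000000e+00,  0.00000000e+00,  0.00000000e+00,
         1.00000000e+00]])}
```

View pics/scene0.png

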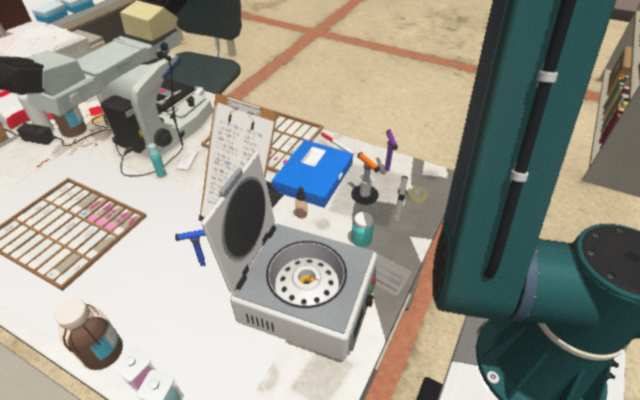

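View pics/top0.png

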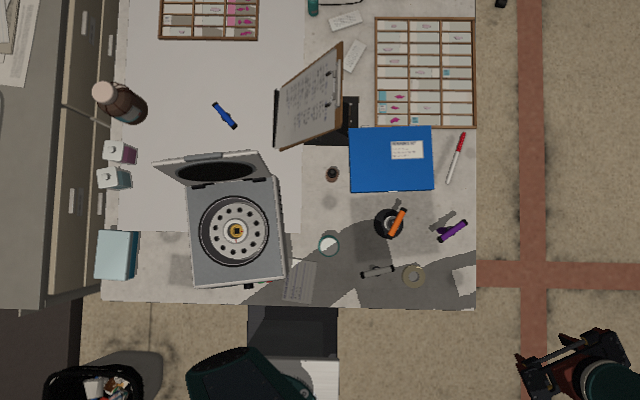

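View pics/wrist0.png

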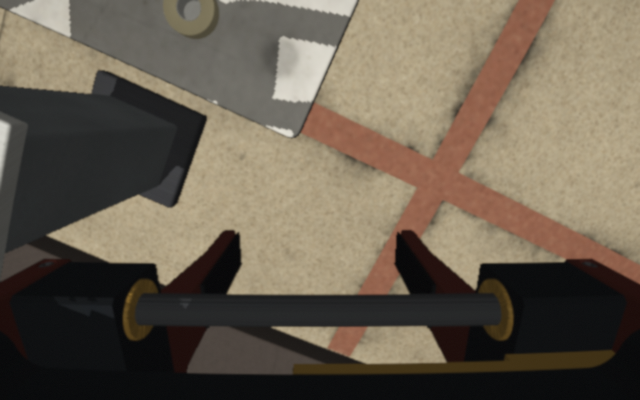

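```bash
python3 - <<'E'
from h import *
t=load('top')[0];s=load('scene')[0]
a=cv2.resize(t[190:290,340:480],None,fx=5,fy=5,interpolation=cv2.INTER_CUBIC)
cv2.imwrite('pics/c_top_keys.png',a[:,:,::-1])
a=cv2.resize(t[190:275,190:285],None,fx=7,fy=6.8,interpolation=cv2.INTER_CUBIC)
cv2.imwrite('pics/c_top_rotor.png',a[:,:,::-1])
a=cv2.resize(s[120:260,330:450],None,fx=4,fy=4,interpolation=cv2.INTER_CUBIC)
b=cv2.resize(s[140:360,190:400],None,fx=2.5,fy=2.5,interpolation=cv2.INTER_CUBIC)
cv2.imwrite('pics/c_sc_keys.png',a[:,:,::-1]); cv2.imwrite('pics/c_sc_cen.png',b[:,:,::-1])
h=cv2.cvtColor(t,cv2.COLOR_RGB2HSV)
m=((h[:,:,0]<14)&(h[:,:,1]>170)&(h[:,:,2]>120)).astype(np.uint8)
n,l,st,ce=cv2.connectedComponentsWithStats(m)
for i in range(1,n):
    if st[i,4]>8: print('top',st[i],ce[i])
h=cv2.cvtColor(s,cv2.COLOR_RGB2HSV)
m=((h[:,:,0]<14)&(h[:,:,1]>170)&(h[:,:,2]>120)).astype(np.uint8)
n,l,st,ce=cv2.connectedComponentsWithStats(m)
for i in range(1,n):
    if st[i,4]>8: print('scene',st[i],ce[i])
E
```

```text
top [388 211  17  25 156] [396.27564103 223.19871795]
scene [359 154  18  15  71] [367.22535211 161.18309859]
```

View pics/c_top_keys.png

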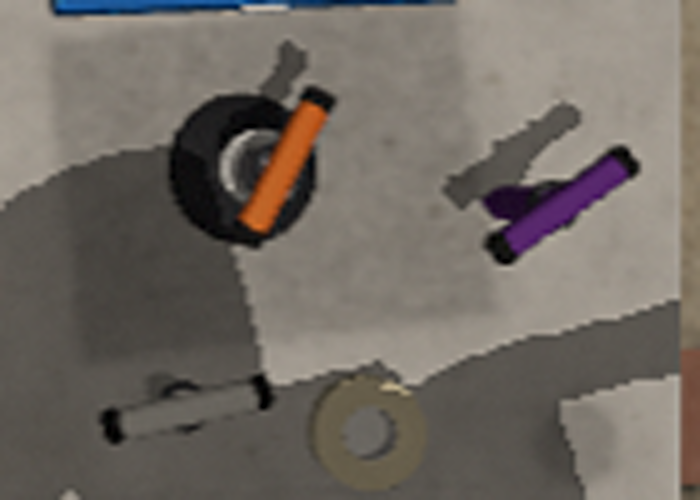

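View pics/c_top_rotor.png

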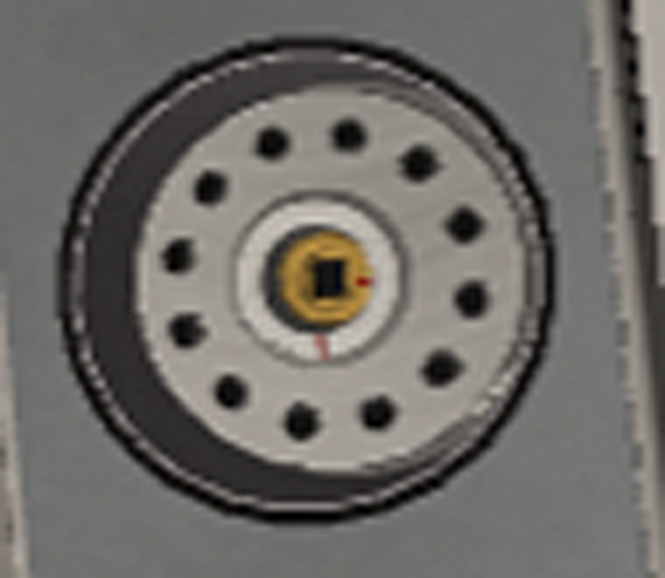

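View pics/c_sc_keys.png

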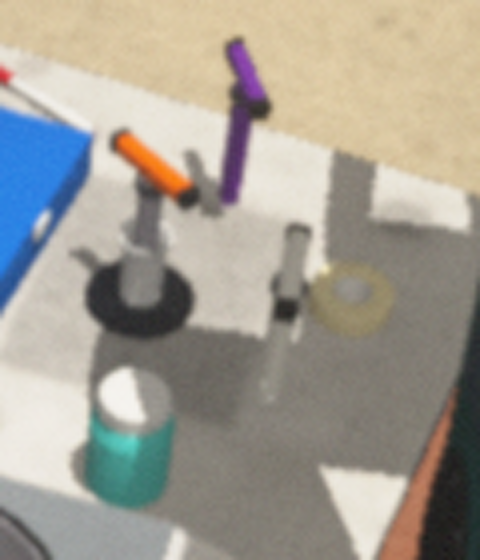

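View pics/c_sc_cen.png

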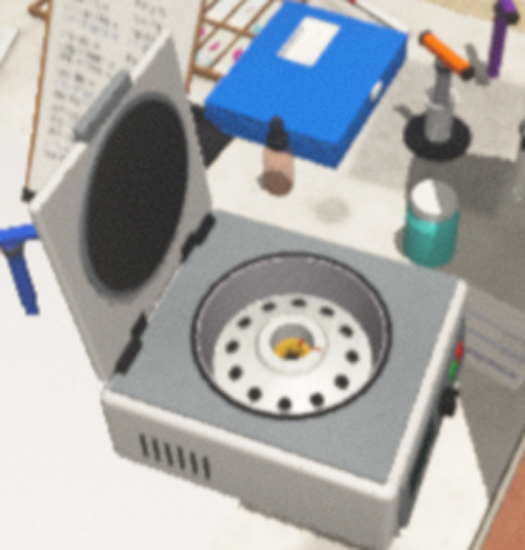

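```bash
python3 - <<'E'
from h import *
def P(l,uv,z,n='top'): 
    r=onz(n,uv,z); print(l,np.round(r,4).tolist()); return r
c=lambda x,y:(340+(x)/5-.4,190+(y)/5-.4)
r=P('bar ends',[c(319,97),c(252,233)],.126)
print('mid',r.mean(0),'yaw',np.degrees(np.arctan2(*(r[0]-r[1])[[1,0]])),np.linalg.norm(r[0]-r[1]))
P('bar mid scene',[(367.2,161.2)],.122,'scene')
P('foot edges',[c(168,168),c(318,168),c(243,94),c(243,246)],.008)
P('stand mouth',[c(258,165)],.062)
k=lambda x,y:(190+x/7-.45,190+y/6.8-.45)
P('hub rim edges',[k(235,278),k(408,278),k(322,194),k(322,364)],.096)
P('bowl l r t b',[k(60,280),k(552,280),k(305,38),k(305,522)],.112)
r=P('hubmark, rim center',[k(322,345),k(322,279)],.096)
P('screw c',[k(326,278)],.078);P('screw mark',[k(363,282)],.078)
# box corners
P('box front L,R ; hinge',[(194,290),(285,283),(188,186),(272,178)],.112)
P('jar',[(329,245)],.08);P('dropper',[(332,174)],.1)
im,d,_,_=load('top')
for uv in[(329,245),(388,224),(235,230),(215,157),(165,163),(262,153)]:
    print(uv,d[uv[1],uv[0]],atd('top',[uv],d[uv[1],uv[0]]))
E
```

```text
bar ends [[0.5251, -0.2901, 0.126], [0.4636, -0.2607, 0.126]]
mid [ 0.49434604 -0.27540144  0.126     ] yaw -25.455257477499078 0.06820816108066038
bar mid scene [[0.4952, -0.2732, 0.122]]
foot edges [[0.4926, -0.237, 0.008], [0.4945, -0.3126, 0.008], [0.5309, -0.2743, 0.008], [0.4544, -0.2753, 0.008]]
stand mouth [[0.4947, -0.2735, 0.062]]
hub rim edges [[0.4664, 0.1207, 0.096], [0.4679, 0.0633, 0.096], [0.4957, 0.093, 0.096], [0.438, 0.0907, 0.096]]
bowl l r t b [[0.4646, 0.1742, 0.112], [0.4687, 0.0136, 0.112], [0.5479, 0.0974, 0.112], [0.3863, 0.0909, 0.112]]
hubmark, rim center [[0.4445, 0.0909, 0.096], [0.4668, 0.0918, 0.096]]
screw c [[0.4669, 0.0941, 0.078]]
screw mark [[0.4658, 0.0816, 0.078]]
box front L,R ; hinge [[0.3309, 0.1776, 0.112], [0.3522, -0.0278, 0.112], [0.5664, 0.2024, 0.112], [0.5896, 0.0094, 0.112]]
jar [[0.4385, -0.1256, 0.08]]
dropper [[0.6036, -0.1285, 0.1]]
(329, 245) 0.98825574 [[ 0.43858889 -0.12560455  0.08236278]]
(388, 224) 1.0260001 [[ 0.49125151 -0.26824097  0.04695165]]
(235, 230) 1.0098264 [[0.46765018 0.09943788 0.06531481]]
(215, 157) 0.7677104 [[0.60280484 0.08940456 0.31819069]]
(165, 163) 0.77758014 [[0.59107113 0.18398831 0.30841768]]
(262, 153) 1.0884773 [[0.66585871 0.05082375 0.00083192]]
```

The four T-keys in the top view are orange (396,223), purple (452,231), white (377,271) and blue (225,115). Only the orange one with black ends stands in the aluminium tube on its black foot (crop confirms), so that's the key. The screw's red mark points right in the picture and the hub's mark points to the front.

```bash
cat >> h.py <<'E'
def yaw():
    M=R.from_quat(env.get_obs()['ee_rot']).as_matrix(); return np.arctan2(M[1,0],M[0,0])
def to(x,y,z,yw=None,tcp=None):
    o=env.get_obs();M=R.from_quat(o['ee_rot']).as_matrix()
    d=M.T@(np.array([x,y,z])-o['tcp_pos'])*100
    t=None
    if yw is not None:
        t=-((np.radians(yw)-yaw()+np.pi)%(2*np.pi)-np.pi)
    print('clock %.2f'%o['clock'],'tcp',np.round(o['tcp_pos'],4),'yaw %.1f'%np.degrees(yaw()),'q6 %.2f'%o['qpos'][5],'tilt',np.round(M[:,2],4),'F',np.round(o['ft_force'],1),'Mz %.3f'%o['moment'][2],'gap %.4f'%o['finger_gap'])
    print('need cm',np.round(d,2),'turn',t)
E
python3 -m handwheel '[[[0,0,-4,-0.12,1],[0,0,-4,-0.12,1],[0,0,-3,-0.12,1],[0,0,0,-0.12,1],[0,0,0,-0.12,1],[0,0,0,-0.12,1],[0,0,0,-0.12,1],[0,0,0,-0.12,1],[0,0,0,-0.12,1],[0,0,0,-0.12,1]]]'
python3 -c "
from h import *
to(.494,-.275,.30,154.5)"
```

```text
clock: 0.98
tcp_pos: [0.2506, -0.5415, 0.3109]
ee_rot: [0.668, 0.744, 0.002, -0.004]
ft_force: [0.2, 0.4, 0.1]
finger_gap: 0.088
clock 0.98 tcp [ 0.2506 -0.5415  0.3109] yaw 96.1 q6 -1.36 tilt [-0.003   0.0092 -1.    ] F [0.2 0.4 0.1] Mz -0.004 gap 0.0880
need cm [23.89 27.05  1.26] turn -1.0187713019849802
```

```bash

python3 -m handwheel '[[[2.6,3,0,0,1],[2.6,3,0,0,1],[2.6,3,0,0,1],[2.6,3,0,0,1],[2.6,3,0,0,1],[2.6,3,0,0,1],[2.6,3,0,0,1],[2.6,3,0,0,1],[2,2,0,0,1]]]'
python3 -m handwheel '[[[0,0,0,-0.12,1],[0,0,0,-0.12,1],[0,0,0,-0.12,1],[0,0,0,-0.12,1],[0,0,0,-0.12,1],[0,0,0,-0.12,1],[0,0,0,-0.12,1],[0,0,0,-0.12,1]]]'
python3 -c "
from h import *
to(.494,-.275,.30,154.5)"
```

```text
clock: 1.73
tcp_pos: [0.4867, -0.28, 0.3081]
ee_rot: [0.669, 0.743, 0.002, -0.006]
ft_force: [-0.5, -0.6, -0.0]
finger_gap: 0.0876
clock: 2.4
tcp_pos: [0.4906, -0.2698, 0.3052]
ee_rot: [0.232, 0.973, 0.007, -0.007]
ft_force: [-0.1, 0.2, 1.1]
finger_gap: 0.0879
clock 2.40 tcp [ 0.4906 -0.2698  0.3052] yaw 153.2 q6 -1.74 tilt [-0.0104  0.0168 -0.9998] F [-0.1  0.2  1.1] Mz -0.018 gap 0.0879
need cm [-0.55 -0.32  0.51] turn -0.02286965114667261
```

```bash

python3 -m handwheel '[[[-0.5,-0.3,0,-0.02,1],[0,0,0,0,1]]]'
python3 -c "
from h import *
to(.494,-.275,.30,154.5)
snap('wrist','w1.png')"
```

```text
clock: 2.57
tcp_pos: [0.4932, -0.2743, 0.3045]
ee_rot: [0.218, 0.976, 0.007, -0.008]
ft_force: [1.1, 0.4, 0.5]
finger_gap: 0.088
clock 2.57 tcp [ 0.4932 -0.2743  0.3045] yaw 154.8 q6 -1.77 tilt [-0.0116  0.0176 -0.9998] F [1.1 0.4 0.5] Mz -0.088 gap 0.0880
need cm [-0.11 -0.04  0.44] turn 0.005030498720004939
```

View pics/w1.png

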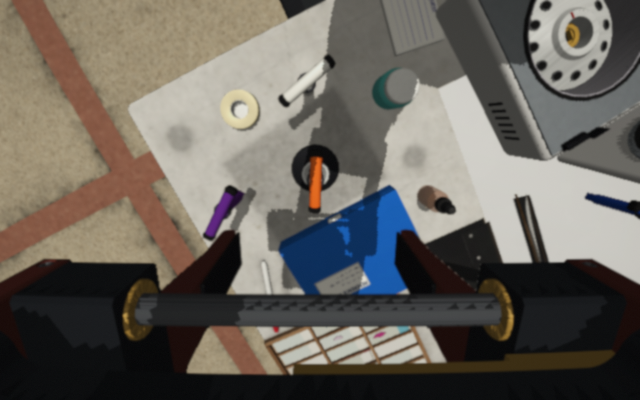

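```bash
cat >> h.py <<'E'
def orange(name,z,box=None):
    im,d,p,q=load(name); h=cv2.cvtColor(im,cv2.COLOR_RGB2HSV)
    m=((h[:,:,0]<15)&(h[:,:,1]>150)&(h[:,:,2]>110)).astype(np.uint8)
    if box: b=np.zeros_like(m);b[box[0]:box[1],box[2]:box[3]]=1;m*=b
    n,l,st,ce=cv2.connectedComponentsWithStats(m); i=1+np.argmax(st[1:,4])
    ys,xs=np.nonzero(l==i); W=onz(name,np.c_[xs,ys],z,p,q)[:,:2]
    r=cv2.minAreaRect(W.astype(np.float32)*1000); b=cv2.boxPoints(r)
    e=[b[1]-b[0],b[2]-b[1]];L=max(e,key=np.linalg.norm)
    print(name,'n',len(xs),'px',ce[i],'c',np.round(np.array(r[0]),1),'size',r[1],'yaw %.1f'%(np.degrees(np.arctan2(L[1],L[0]))%180),'dep',d[ys,xs].mean())
E
python3 - <<'E'
from h import *
orange('wrist',.126,(0,240,240,400)); orange('top',.126)
im=load('wrist')[0]; a=cv2.resize(im[130:220,270:370],None,fx=6,fy=6,interpolation=cv2.INTER_CUBIC);cv2.imwrite('pics/c_w1.png',a[:,:,::-1])
E
```

```text
wrist n 525 px [315.3352381 183.0952381] c [ 493.6 -275.5] size (13.238275527954102, 62.52494430541992) yaw 151.0 dep 0.36891887
top n 161 px [396.21118012 223.13664596] c [ 493.6 -274.5] size (12.956356048583984, 61.3798828125) yaw 154.2 dep 0.9415379
```

View pics/c_w1.png

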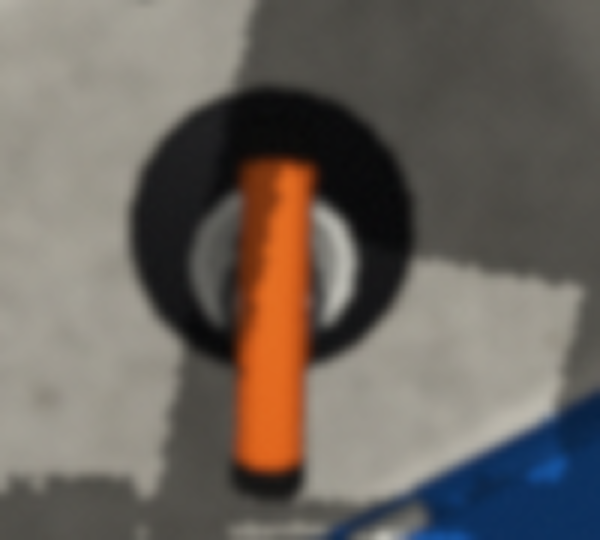

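```bash

python3 -m handwheel '[[[0,0,4,0.02,1],[0,0,4,0,1],[0,0,4,0,1],[0,0,3,0,1],[0,0,2,0,0.2]]]' 40
python3 -c "
from h import *
to(.4936,-.275,.113,153.5)"
```

```text
clock: 3.03
tcp_pos: [0.4962, -0.274, 0.136]
ee_rot: [0.233, 0.973, 0.004, -0.0]
ft_force: [0.7, 0.2, -0.2]
finger_gap: 0.0842
clock 3.03 tcp [ 0.4962 -0.274   0.136 ] yaw 153.1 q6 -1.74 tilt [ 0.0018  0.0086 -1.    ] F [ 0.7  0.2 -0.2] Mz -0.044 gap 0.0842
need cm [ 0.18 -0.23  2.3 ] turn -0.007309682192801592
```

```bash

python3 -m handwheel '[[[0.2,-0.2,2,0,0.2],[0,0,0.4,0,-0.3],[0,0,0,0,-0.5]]]' 40
python3 -c "
from h import *
to(.4936,-.275,.113,153.5)"
```

```text
clock: 3.28
tcp_pos: [0.4892, -0.2712, 0.1056]
ee_rot: [0.235, 0.972, 0.007, -0.005]
ft_force: [-0.1, -0.4, 0.3]
finger_gap: 0.0647
clock 3.28 tcp [ 0.4892 -0.2712  0.1056] yaw 152.9 q6 -1.74 tilt [-0.007   0.0154 -0.9999] F [-0.1 -0.4  0.3] Mz 0.012 gap 0.0647
need cm [-0.55 -0.13 -0.75] turn -0.011227805666758073
```

```bash

python3 -m handwheel '[[[-0.5,-0.1,-0.7,0,-0.3],[0,0,0,0,-0.5],[0,0,0,0,-0.5]]]' 40
python3 -c "
from h import *
to(.4936,-.275,.113,153.5)"
```

```text
clock: 3.53
tcp_pos: [0.4949, -0.2754, 0.1157]
ee_rot: [0.235, 0.972, 0.006, -0.004]
ft_force: [0.6, 0.4, -0.2]
finger_gap: 0.045
clock 3.53 tcp [ 0.4949 -0.2754  0.1157] yaw 152.8 q6 -1.74 tilt [-0.0049  0.014  -0.9999] F [ 0.6  0.4 -0.2] Mz 0.037 gap 0.0450
need cm [ 0.14 -0.03  0.27] turn -0.012568590184697914
```

```bash

python3 -m handwheel '[[[0.1,0,0.2,0,-1],[0,0,0,0,-1],[0,0,0,0,-1],[0,0,0,0,-1],[0,0,0,0,-1]]]' 50
python3 -c "
from h import *
to(.4936,-.275,.113,153.5)"
```

```text
clock: 3.95
tcp_pos: [0.4973, -0.2771, 0.1183]
ee_rot: [0.235, 0.972, 0.004, 0.0]
ft_force: [-1.3, -0.5, -0.4]
finger_gap: 0.0114
clock 3.95 tcp [ 0.4973 -0.2771  0.1183] yaw 152.8 q6 -1.74 tilt [ 0.0027  0.0085 -1.    ] F [-1.3 -0.5 -0.4] Mz 0.032 gap 0.0114
need cm [0.43 0.01 0.53] turn -0.012859311678903307
```

```bash

python3 -c "
from h import *
im,d=snap('wrist','w2.png')
s,_=snap('scene')
a=cv2.resize(s[100:220,310:430],None,fx=5,fy=5,interpolation=cv2.INTER_CUBIC);cv2.imwrite('pics/s2.png',a[:,:,::-1])
to(.4936,-.275,.113,153.5)"
```

```text
clock 4.05 tcp [ 0.4972 -0.277   0.1181] yaw 152.8 q6 -1.74 tilt [ 0.0024  0.0087 -1.    ] F [ 0.2 -0.1 -0.7] Mz -0.005 gap 0.0030
need cm [0.41 0.01 0.52] turn -0.012757491344102867
```

View pics/w2.png

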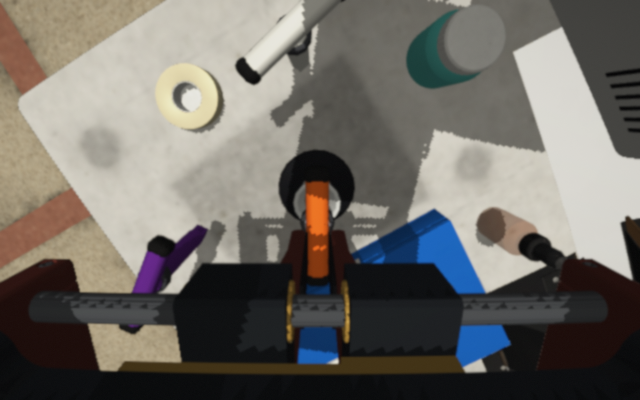

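View pics/s2.png

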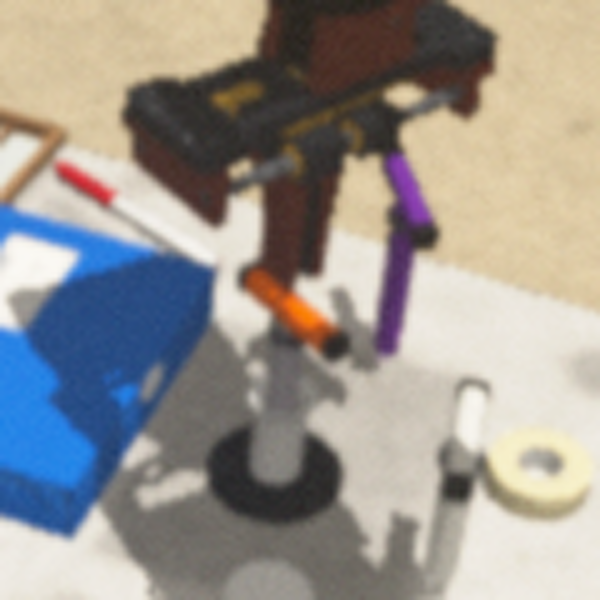

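```bash

python3 -c "
from h import *
im,d,p,q=load('wrist')
for uv in [(317,190),(317,220),(317,270),(297,250),(340,250),(290,160),(190,95)]: print(uv,im[uv[1],uv[0]],d[uv[1],uv[0]],atd('wrist',[uv],d[uv[1],uv[0]],p,q)[0], p)
print(proj('wrist',[p,p+[0,0,.019]],p,q))
print(proj('wrist',[[.494,-.275,.126]],p,q))
print(proj('scene',[[.494,-.275,.126],p],p,q), 310+290/5,100+270/5)
"
python3 - <<'E'
from h import *
a=load('wrist')[0][130:330,230:410];a=cv2.resize(a,None,fx=3,fy=3,interpolation=cv2.INTER_CUBIC);cv2.imwrite('pics/c_w2.png',a[:,:,::-1])
E
```

```text
(317, 190) [134  58  18] 0.18268506 [ 0.47042781 -0.26345751  0.12590517] [ 0.49730791 -0.27712422  0.11833326]
(317, 220) [235 115  36] 0.18694325 [ 0.48683598 -0.27193378  0.126456  ] [ 0.49730791 -0.27712422  0.11833326]
(317, 270) [132  57  17] 0.19547811 [ 0.51644131 -0.28722279  0.12656728] [ 0.49730791 -0.27712422  0.11833326]
(297, 250) [37 17 14] 0.14541365 [ 0.48281946 -0.28073451  0.1695069 ] [ 0.49730791 -0.27712422  0.11833326]
(340, 250) [36 17 14] 0.14603175 [ 0.492346   -0.26281555  0.16909534] [ 0.49730791 -0.27712422  0.11833326]
(290, 160) [97 94 88] 0.29745063 [ 0.4568523  -0.28493645  0.0062726 ] [ 0.49730791 -0.27712422  0.11833326]
(190, 95) [231 230 223] 0.28712392 [ 3.59978113e-01 -3.40066569e-01 -1.09840176e-04] [ 0.49730791 -0.27712422  0.11833326]
[[317.22876605 233.31517045]
 [317.43961602 245.04999913]]
[[317.91402356 231.81065075]]
[[368.05017903 159.72054581]
 [366.94342155 161.18050307]] 368.0 154.0
```

View pics/c_w2.png

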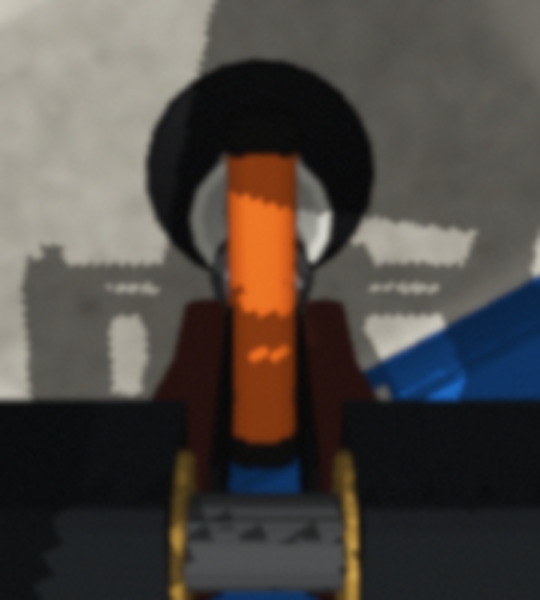

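```bash

python3 -c "
from h import *
im,d=snap('wrist')
a=load('wrist')[0][130:330,230:410];a=cv2.resize(a,None,fx=3,fy=3,interpolation=cv2.INTER_CUBIC);cv2.imwrite('pics/c_w3.png',a[:,:,::-1])
to(.4936,-.275,.113,153.5)
im,d,p,q=load('wrist')
for uv in [(317,190),(317,220),(317,270)]: print(uv,im[uv[1],uv[0]],d[uv[1],uv[0]],atd('wrist',[uv],d[uv[1],uv[0]],p,q)[0])"
```

```text
clock 4.10 tcp [ 0.4971 -0.277   0.118 ] yaw 152.8 q6 -1.74 tilt [ 0.0022  0.0088 -1.    ] F [ 0.1 -1.1 -0.1] Mz -0.013 gap 0.0015
need cm [0.4  0.01 0.5 ] turn -0.012810894818715113
(317, 190) [132  56  16] 0.18235609 [ 0.47023844 -0.26333519  0.12604635]
(317, 220) [234 114  36] 0.18546757 [ 0.48629425 -0.27163451  0.12767141]
(317, 270) [129  54  15] 0.19515496 [ 0.51618392 -0.28705929  0.12666094]
```

View pics/c_w3.png

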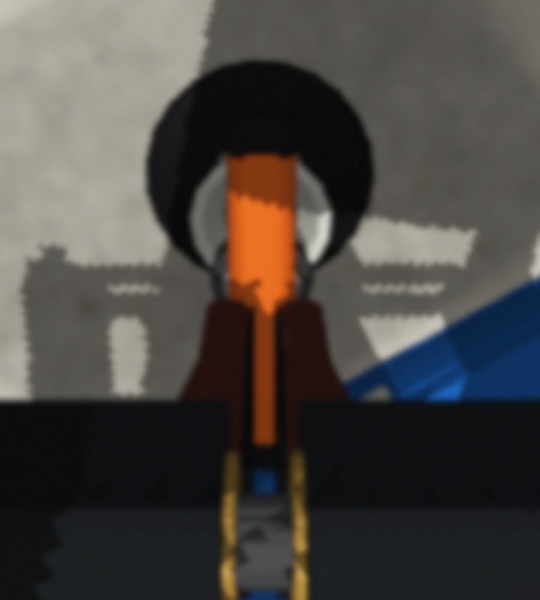

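```bash

python3 -c "
from h import *
im,d,p,q=load('wrist')
for uv in [(304,235),(333,235),(303,245),(334,245),(333,260)]: print(uv,im[uv[1],uv[0]],d[uv[1],uv[0]],atd('wrist',[uv],d[uv[1],uv[0]],p,q)[0])"
```

```text
(304, 235) [35 16 13] 0.16417056 [ 0.48391149 -0.2783199   0.14991926]
(333, 235) [36 17 14] 0.16364117 [ 0.49078444 -0.26456782  0.15053768]
(303, 245) [36 17 14] 0.15059829 [ 0.4837097  -0.27821546  0.16391054]
(334, 245) [35 15 13] 0.15220705 [ 0.49124309 -0.26499109  0.16253615]
(333, 260) [36 17 15] 0.13532567 [ 0.4902966  -0.26614835  0.17991947]
```

```bash

python3 -c "
from h import *
im,d,p,q=load('wrist')
I=np.eye(3)
M=R.from_quat(q).as_matrix()
for uv in [(304,232),(304,235),(304,240),(303,250),(303,262),(280,275),(280,290),(318,310),(280,350),(318,385),(50,320),(50,290)]: print(uv,im[uv[1],uv[0]],(M.T@(atd('wrist',[uv],d[uv[1],uv[0]],p,q)[0]-p)*1000).round(1))"
```

```text
(304, 232) [37 18 16] [ 11.3  -7.1 -27.3]
(304, 235) [35 16 13] [ 11.3  -6.9 -31.8]
(304, 240) [36 17 14] [ 11.1  -6.7 -38.3]
(303, 250) [35 16 13] [ 11.2  -6.6 -51. ]
(303, 262) [31 17 16] [ 11.1  -6.  -63.3]
(280, 275) [13 15 17] [  33.6   -9.  -116.3]
(280, 290) [14 15 17] [  32.5   -8.4 -121.4]
(318, 310) [62 63 65] [  26.5    0.5 -120.7]
(280, 350) [26 28 30] [  20.7   -8.1 -127.5]
(318, 385) [11 11 13] [  23.3    0.5 -139.7]
(50, 320) [34 35 35] [  23.2  -66.8 -121.7]
(50, 290) [28 19 17] [  27.6  -71.4 -114.9]
```

The fingers have closed above the bar. In the wrist view (fingertips at about 304,231) the finger ends sit about 25 mm behind the reported TCP, which contradicts the tool description. I'll go by the picture and grasp lower.

```bash

python3 -m handwheel '[[[0.2,0,0,0,0],[0,0,0,0,0],[0,0,0,0,0],[0,0,0,0,0],[0,0,0,0,0]]]' 50
python3 -c "
from h import *
to(.4936,-.275,.089,153.5)"
```

```text
clock: 4.52
tcp_pos: [0.4946, -0.2756, 0.1175]
ee_rot: [0.235, 0.972, 0.005, -0.001]
ft_force: [-0.6, 0.2, -0.9]
finger_gap: 0.0311
clock 4.52 tcp [ 0.4946 -0.2756  0.1175] yaw 152.8 q6 -1.74 tilt [ 0.0011  0.0096 -1.    ] F [-0.6  0.2 -0.9] Mz 0.008 gap 0.0311
need cm [ 0.11 -0.02  2.85] turn -0.012836207174661496
```

```bash

python3 -m handwheel '[[[0,0,0,0,0],[0.1,0,1.2,0,0],[0,0,0.8,0,0],[0,0,0,0,0],[0,0,0,0,0]]]' 50
python3 -c "
from h import *
to(.4936,-.275,.089,153.5)
im,d=snap('wrist')
a=load('wrist')[0][130:330,230:410];a=cv2.resize(a,None,fx=3,fy=3,interpolation=cv2.INTER_CUBIC);cv2.imwrite('pics/c_w4.png',a[:,:,::-1])
"
```

```text
clock: 4.93
tcp_pos: [0.4943, -0.2753, 0.0971]
ee_rot: [0.235, 0.972, 0.005, -0.0]
ft_force: [0.8, -0.9, 0.0]
finger_gap: 0.0439
clock 4.93 tcp [ 0.4943 -0.2753  0.0971] yaw 152.8 q6 -1.74 tilt [ 0.002  0.009 -1.   ] F [ 0.8 -0.9  0. ] Mz 0.026 gap 0.0439
need cm [ 0.07 -0.01  0.81] turn -0.012896586069349514
```

View pics/c_w4.png

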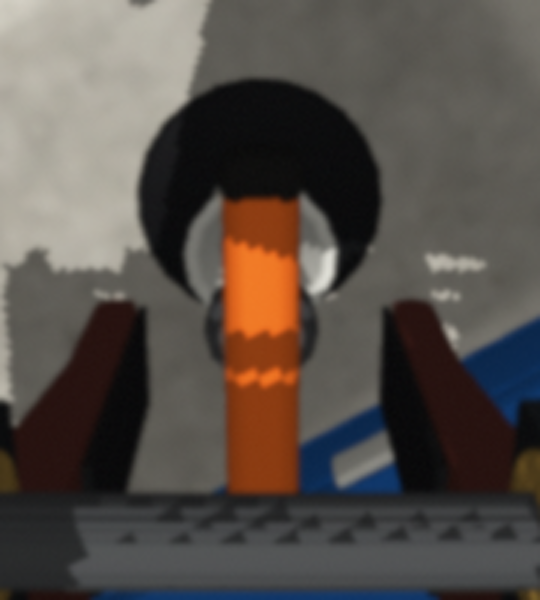

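```bash

python3 -m handwheel '[[[0,0,0.8,0,0],[0,0,0,0,0],[0,0,0,0,-0.7],[0,0,0,0,-0.8],[0,0,0,0,-0.9],[0,0,0,0,-1],[0,0,0,0,-1],[0,0,0,0,-1]]]' 55
python3 -c "
from h import *
to(.4936,-.275,.089,153.5)"
```

```text
clock: 5.65
tcp_pos: [0.495, -0.2759, 0.0894]
ee_rot: [0.235, 0.972, 0.004, 0.001]
ft_force: [-0.4, -0.9, -1.8]
finger_gap: 0.0134
clock 5.65 tcp [ 0.495  -0.2759  0.0894] yaw 152.8 q6 -1.74 tilt [ 0.0033  0.0079 -1.    ] F [-0.4 -0.9 -1.8] Mz 0.042 gap 0.0134
need cm [0.17 0.01 0.04] turn -0.01281218951830665
```

```bash

python3 -m handwheel '[[[0,0,0,0,-1],[0,0,-1,0,-1],[0,0,-1.5,0,-1],[0,0,-1.5,0,-1],[0,0,-1.5,0,-1],[0,0,0,0,-1]]]' 60
python3 -c "
from h import *
to(.4936,-.275,.231,153.5)
im,d=snap('wrist','w5.png')
s,_=snap('scene')
a=cv2.resize(s[90:220,310:430],None,fx=4.5,fy=4.5,interpolation=cv2.INTER_CUBIC);cv2.imwrite('pics/s5.png',a[:,:,::-1])
"
```

```text
clock: 6.15
tcp_pos: [0.4943, -0.276, 0.1474]
ee_rot: [0.235, 0.972, 0.005, -0.0]
ft_force: [0.8, 0.2, -1.7]
finger_gap: 0.0135
clock 6.15 tcp [ 0.4943 -0.276   0.1474] yaw 152.8 q6 -1.74 tilt [ 0.0016  0.009  -1.    ] F [ 0.8  0.2 -1.7] Mz -0.045 gap 0.0135
need cm [ 0.13  0.13 -8.36] turn -0.012773824356469454
```

View pics/w5.png

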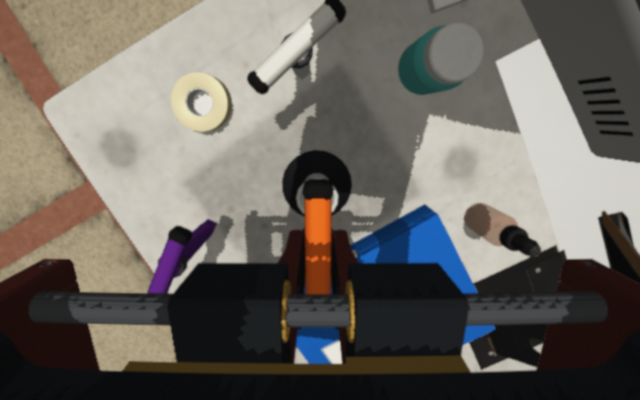

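View pics/s5.png

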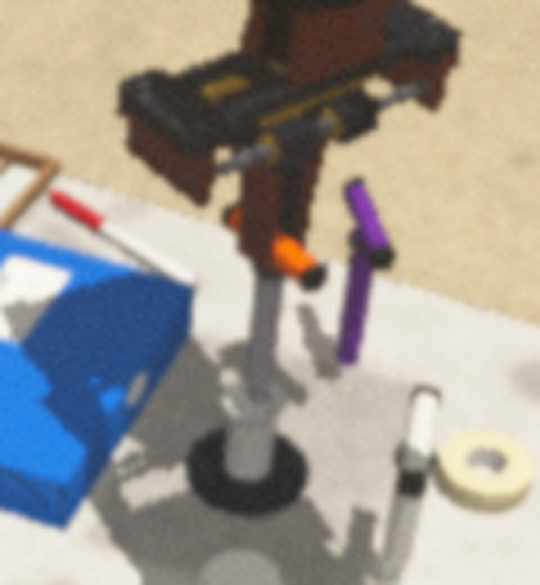

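```bash

python3 -m handwheel '[[[0,0,-3,0,-1],[0,0,-3,0,-1],[0,0,-3,0,-1]]]'
python3 -m handwheel '[[[1.9,3.1,0,0,-1],[1.9,3.1,0,0,-1],[1.9,3.1,0,0,-1],[1.9,3.1,0,0,-1],[1.9,3.1,0,0,-1],[1.9,3.1,0,0,-1],[1.9,3.1,0,0,-1],[1.9,3.1,0,0,-1],[1,1.5,0,0,-1],[0,0,0,0,-1]]]'
python3 -c "
from h import *
to(.467,.092,.235,174)
im,d=snap('wrist','w6.png')
s,_=snap('scene')
a=cv2.resize(s[140:320,220:400],None,fx=3.3,fy=3.3,interpolation=cv2.INTER_CUBIC);cv2.imwrite('pics/s6.png',a[:,:,::-1])
"
```

```text
clock: 6.5
tcp_pos: [0.4868, -0.2714, 0.2276]
ee_rot: [0.236, 0.972, 0.009, -0.011]
ft_force: [0.6, -0.7, -2.2]
finger_gap: 0.0138
clock: 7.33
tcp_pos: [0.4606, 0.0451, 0.2305]
ee_rot: [0.239, 0.971, 0.007, -0.012]
ft_force: [-0.3, 0.3, -1.2]
finger_gap: 0.0139
clock 7.33 tcp [0.4606 0.0451 0.2305] yaw 152.3 q6 -1.16 tilt [-0.0197  0.0197 -0.9996] F [-0.3  0.3 -1.2] Mz 0.037 gap 0.0139
need cm [ 1.62  4.45 -0.37] turn -0.37796357023067273
```

View pics/w6.png

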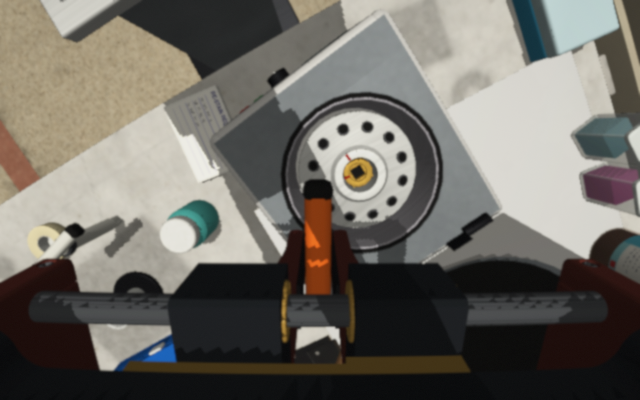

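View pics/s6.png

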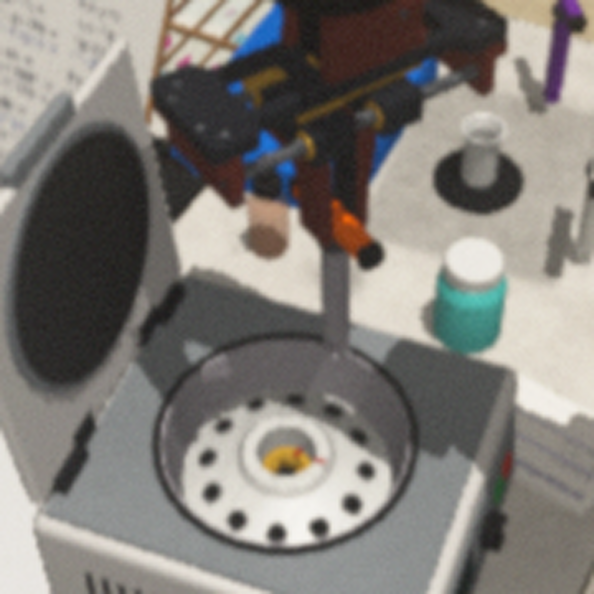

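```bash

python3 - <<'E'
from h import *
im,d,p,q=load('wrist')
a=im[130:215,310:410]
a=cv2.resize(a,None,fx=7,fy=7,interpolation=cv2.INTER_CUBIC);cv2.imwrite('pics/c_w6.png',a[:,:,::-1])
E
```

```text
(no output)
```

View pics/c_w6.png

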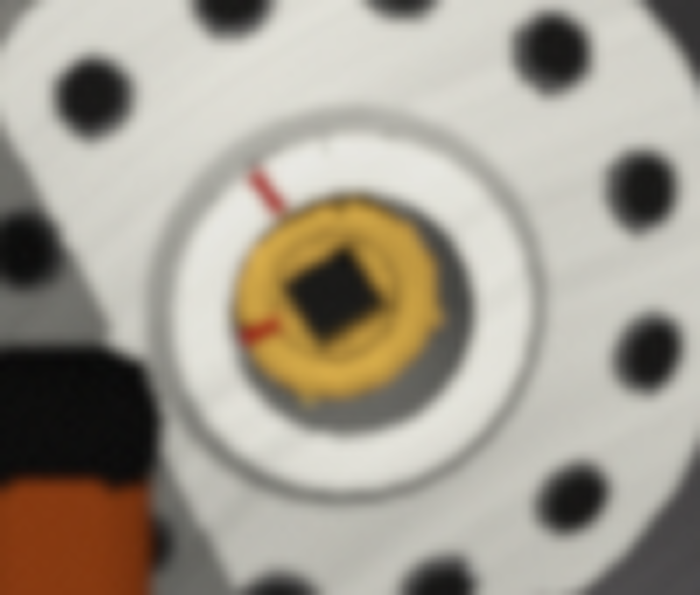

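```bash

python3 - <<'E'
from h import *
im,d,p,q=load('wrist')
c=lambda pts:[(310+x/7-.43,130+y/7-.43) for x,y in pts]
S=onz('wrist',c([(284,293),(346,246),(386,302),(326,343)]),.0755,p,q); print(S.round(4),S.mean(0))
for i in range(4):
    e=S[(i+1)%4]-S[i]; print(np.linalg.norm(e),np.degrees(np.arctan2(e[1],e[0]))%90)
D=onz('wrist',c([(338,297)]),.078,p,q); print('disc',D)
Hc=onz('wrist',c([(172,300),(540,300),(352,128),(352,497)]),.096,p,q); print(Hc)
H=onz('wrist',c([(255,172),(282,213)]),.096,p,q); e=H[0]-H[1]; print('hubmark yaw',np.degrees(np.arctan2(e[1],e[0])), H.mean(0))
H=onz('wrist',c([(243,336),(280,325)]),.078,p,q); e=H[0]-H[1]; print('screwmark yaw',np.degrees(np.arctan2(e[1],e[0])), H.mean(0), np.degrees(np.arctan2(*(H.mean(0)-D[0])[[1,0]])))
E
```

```text
[[0.4623 0.0867 0.0755]
 [0.4602 0.0988 0.0755]
 [0.4712 0.1005 0.0755]
 [0.4727 0.0891 0.0755]] [0.46660258 0.09380567 0.0755    ]
0.012242009727728853 10.07822065845005
0.011159335061451902 9.009299900114327
0.011504409683410523 7.392729011540766
0.010632197774217237 13.000569285900553
disc [[0.46643664 0.09395743 0.078     ]]
[[0.45180785 0.07070206 0.096     ]
 [0.47754522 0.11971674 0.096     ]
 [0.44141876 0.1057973  0.096     ]
 [0.49171924 0.08134205 0.096     ]]
hubmark yaw -173.33018391345942 [0.44418277 0.09066225 0.096     ]
screwmark yaw -100.94315624697697 [0.46558786 0.08083173 0.078     ] -93.6998830063332
```

```bash
cat >> h.py <<'E'
R0=R.from_quat([.235,.972,.004,.001]).as_matrix();P0=np.array([.495,-.2759,.0894])
TIP=R0.T@(np.array([.4936,-.275,.008])-P0); BAR=R0.T@(np.array([.4936,-.275,.119])-P0)
def tip(target=None):
    o=env.get_obs();M=R.from_quat(o['ee_rot']).as_matrix()
    t=o['tcp_pos']+M@TIP;b=o['tcp_pos']+M@BAR
    print('tip',t.round(4),'bar',b.round(4))
    if target is not None: print('tip need cm',(M.T@(np.array(target)-t)*100).round(2))
E
python3 -m handwheel '[[[0,0,-0.2,-0.12,-1],[0,0,-0.2,-0.12,-1],[0,0,-0.1,-0.12,-1],[0,0,0,-0.12,-1],[0,0,0,-0.1,-1],[0,0,0,0,-1],[0,0,0,0,-1]]]'
python3 -c "
from h import *
to(.4665,.0938,.235,190)
tip([.4665,.0938,.13])
snap('wrist','w7.png')
"
```

```text
clock: 8.02
tcp_pos: [0.4621, 0.0314, 0.2325]
ee_rot: [-0.056, 0.998, 0.007, -0.012]
ft_force: [-0.2, -0.3, -1.6]
finger_gap: 0.0136
clock 8.02 tcp [0.4621 0.0314 0.2325] yaw -173.6 q6 -1.78 tilt [-0.0238  0.0128 -0.9996] F [-0.2 -0.3 -1.6] Mz 0.031 gap 0.0136
need cm [-1.13  6.15 -0.19] turn -0.06229933430805801
tip [0.4586 0.0318 0.1511] bar [0.4611 0.0313 0.2621]
tip need cm [-1.53  6.04  2.17]
```

View pics/w7.png

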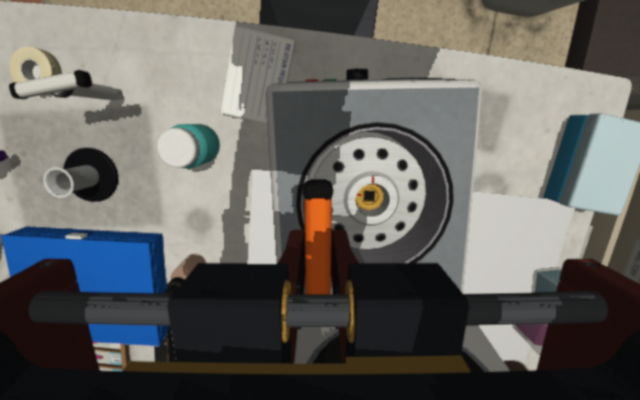

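```bash

python3 - <<'E'
from h import *
im,d,p,q=load('wrist')
a=im[165:230,300:400]
a=cv2.resize(a,None,fx=8,fy=8,interpolation=cv2.INTER_CUBIC);cv2.imwrite('pics/c_w7.png',a[:,:,::-1])
E
```

```text
(no output)
```

View pics/c_w7.png

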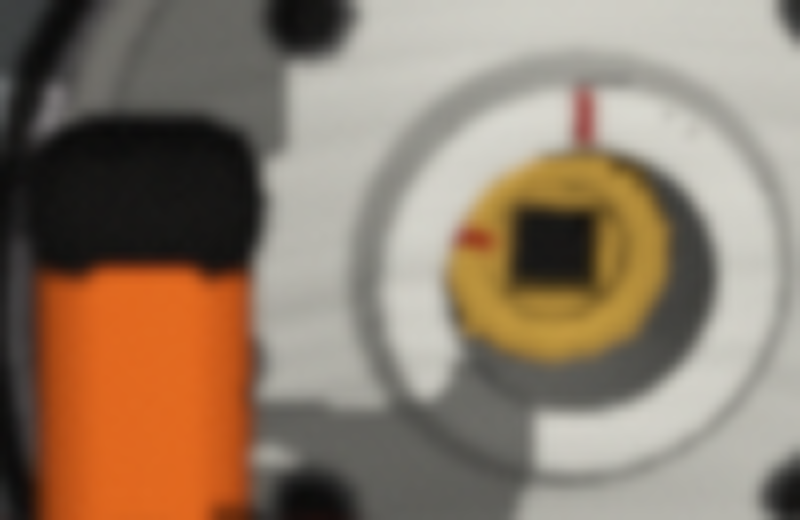

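```bash

python3 -m handwheel '[[[-0.7,3,0,0,-1],[-0.7,2.6,0,0,-1],[0,0,0,0,-1],[0,0,0,0,-1]]]'
python3 -c "
from h import *
to(.4665,.0938,.235,187)
tip([.4665,.0938,.13])
"
```

```text
clock: 8.4
tcp_pos: [0.4711, 0.0865, 0.2322]
ee_rot: [-0.047, 0.999, 0.006, -0.012]
ft_force: [-0.4, -0.3, -2.3]
finger_gap: 0.0133
clock 8.40 tcp [0.4711 0.0865 0.2322] yaw -174.6 q6 -1.64 tilt [-0.0242  0.0112 -0.9996] F [-0.4 -0.3 -2.3] Mz 0.038 gap 0.0133
need cm [ 0.39  0.78 -0.26] turn -0.027215621513834165
tip [0.4675 0.0867 0.1509] bar [0.4701 0.0864 0.2618]
tip need cm [-0.01  0.69  2.1 ]
```

```bash

python3 -m handwheel '[[[0,0.65,1,-0.03,-1],[0,0,0.5,0,-1],[0,0,0,0,-1],[0,0,0,0,-1]]]'
python3 -c "
from h import *
to(.4665,.0938,.235,187)
tip([.4665,.0938,.13])
s,_=snap('scene'); t,_=snap('top','t8.png')
a=cv2.resize(s[180:320,240:380],None,fx=4.2,fy=4.2,interpolation=cv2.INTER_CUBIC);cv2.imwrite('pics/s8.png',a[:,:,::-1])
"
```

```text
clock: 8.73
tcp_pos: [0.4695, 0.0914, 0.2151]
ee_rot: [-0.062, 0.998, 0.006, -0.012]
ft_force: [-0.7, 0.1, -2.0]
finger_gap: 0.0139
clock 8.73 tcp [0.4695 0.0914 0.2151] yaw -172.9 q6 -1.66 tilt [-0.0254  0.01   -0.9996] F [-0.7  0.1 -2. ] Mz 0.034 gap 0.0139
need cm [ 0.32  0.3  -1.98] turn 0.0016393624141244345
tip [0.4658 0.0915 0.1337] bar [0.4686 0.0913 0.2447]
tip need cm [-0.1   0.21  0.37]
```

View pics/s8.png

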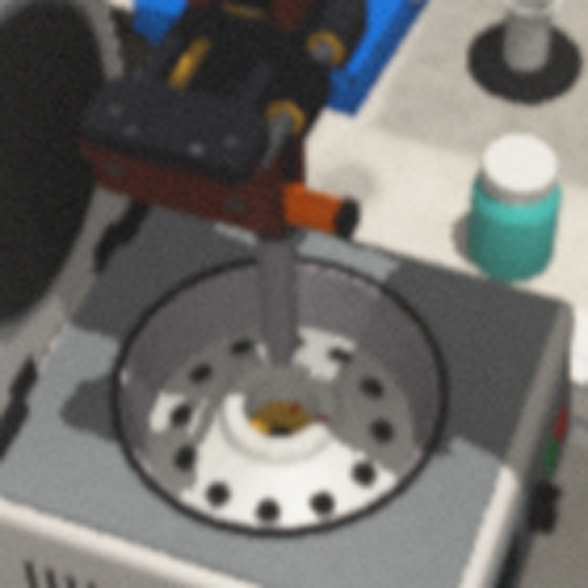

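View pics/t8.png

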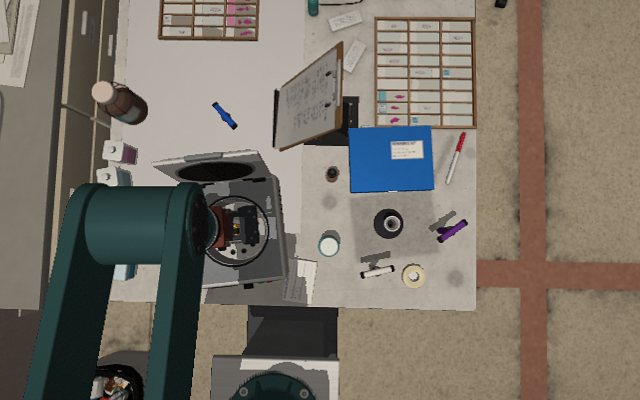

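```bash
cat >> h.py <<'E'
def tipproj(s,x0,y0,f):
    o=env.get_obs();M=R.from_quat(o['ee_rot']).as_matrix();t=o['tcp_pos']+M@TIP;b=o['tcp_pos']+M@BAR
    for k,X in(('tip',t),('tip+20',t+(b-t)*20/111),('tip+40',t+(b-t)*40/111),('bar',b)): 
        u=proj(s,X)[0]; print(k,u.round(1),'crop',((u+.4-[x0,y0])*f).round(0))
E
python3 - <<'E'
from h import *
tipproj('scene',240,180,4.2)
s=load('scene')[0][225:290,270:350]; a=cv2.resize(s,None,fx=9,fy=9,interpolation=cv2.INTER_CUBIC);cv2.imwrite('pics/s8b.png',a[:,:,::-1])
tipproj('scene',270,225,9)
E
```

```text
tip [306.4 264.5] crop [281. 357.]
tip+20 [306.  258.3] crop [279. 331.]
tip+40 [305.6 251.8] crop [277. 303.]
bar [304.1 226.9] crop [271. 199.]
tip [306.4 264.5] crop [331. 360.]
tip+20 [306.  258.3] crop [328. 303.]
tip+40 [305.6 251.8] crop [324. 245.]
bar [304.1 226.9] crop [310.  21.]
```

View pics/s8b.png

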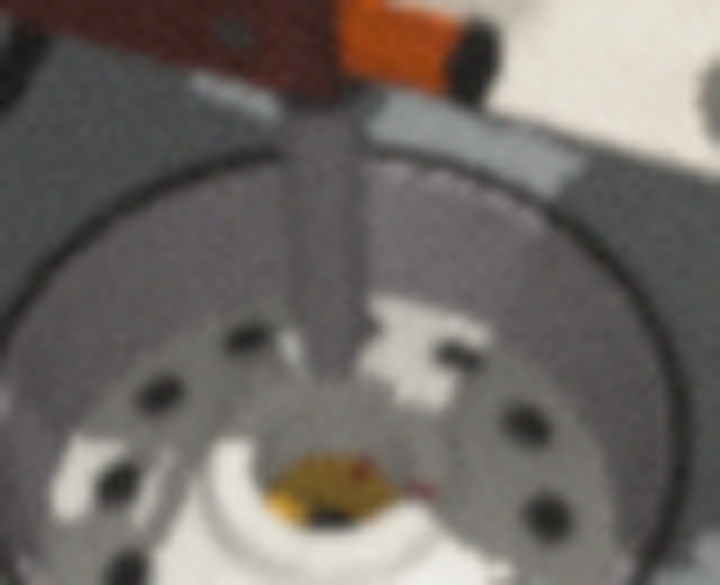

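```bash

python3 - <<'E'
from h import *
s=cv2.imread('pics/scene0.png')[255:300,280:335]; a=cv2.resize(s,None,fx=12,fy=12,interpolation=cv2.INTER_CUBIC)
cv2.imwrite('pics/s0hub.png',a)
for X in([.4665,.0938,.0755],[.4665,.0938,.096],[.4665,.0938,.078]): print((( proj('scene',X)[0]+.4-[280,255])*12).round(0))
E
```

```text
[319. 330.]
[317. 262.]
[319. 322.]
```

View pics/s0hub.png

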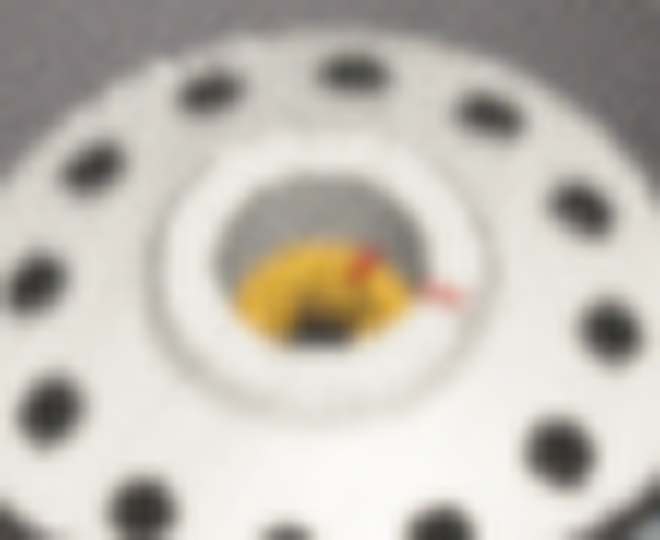

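```bash

python3 -m handwheel '[[[-0.1,0.2,1,0,-1],[0,0,1.5,0,-1],[0,0,1.2,0,-1],[0,0,0.2,0,-1],[0,0,0,0,-1],[0,0,0,0,-1]]]'
python3 -c "
from h import *
to(.4665,.0938,.235,187)
tip([.4665,.0938,.085])
"
```

```text
clock: 9.33
tcp_pos: [0.4708, 0.0933, 0.1744]
ee_rot: [-0.06, 0.998, 0.006, -0.011]
ft_force: [-0.5, -0.1, -1.4]
finger_gap: 0.0139
clock 9.33 tcp [0.4708 0.0933 0.1744] yaw -173.1 q6 -1.65 tilt [-0.0221  0.0101 -0.9997] F [-0.5 -0.1 -1.4] Mz 0.018 gap 0.0139
need cm [ 0.54  0.18 -6.05] turn -0.0011461669580334899
tip [0.4674 0.0934 0.093 ] bar [0.4697 0.0932 0.204 ]
tip need cm [0.06 0.04 0.81]
```

```bash

python3 -m handwheel '[[[0.05,0.04,0.8,0,-1],[0,0,0.6,0,-1],[0,0,0.4,0,-1],[0,0,0,0,-1]]]'
python3 -c "
from h import *
to(.4665,.0938,.235,187)
tip([.4665,.0938,.067])
"
```

```text
clock: 9.67
tcp_pos: [0.4712, 0.0939, 0.1562]
ee_rot: [-0.06, 0.998, 0.006, -0.009]
ft_force: [0.1, 0.1, -1.6]
finger_gap: 0.0133
clock 9.67 tcp [0.4712 0.0939 0.1562] yaw -173.1 q6 -1.65 tilt [-0.0187  0.0102 -0.9998] F [ 0.1  0.1 -1.6] Mz -0.006 gap 0.0133
need cm [ 0.61  0.14 -7.87] turn -0.0013641497018568316
tip [0.4681 0.094  0.0749] bar [0.4701 0.0938 0.1859]
tip need cm [ 0.15 -0.01  0.79]
```

```bash

python3 -m handwheel '[[[0.1,0,0.3,0,-1],[0,0,0.3,0,-1],[0,0,0.1,0,-1],[0,0,0,0,-1]]]'
python3 -c "
from h import *
to(.4665,.0938,.235,187)
tip([.4665,.0938,.067])
"
```

```text
clock: 10.0
tcp_pos: [0.47, 0.0939, 0.1489]
ee_rot: [-0.06, 0.998, 0.006, -0.009]
ft_force: [-0.2, -0.3, -2.2]
finger_gap: 0.0135
clock 10.00 tcp [0.47   0.0939 0.1489] yaw -173.1 q6 -1.65 tilt [-0.0186  0.0102 -0.9998] F [-0.2 -0.3 -2.2] Mz -0.015 gap 0.0135
need cm [ 0.5   0.14 -8.6 ] turn -0.001358260892498464
tip [0.4669 0.094  0.0675] bar [0.4689 0.0938 0.1785]
tip need cm [ 0.04 -0.02  0.05]
```

```bash

python3 -m handwheel '[[[0,0,0,0.08,-1],[0,0,0,0.08,-1],[0,0,0,0.08,-1],[0,0,0,0,-1]]]' 60
python3 -c "
from h import *
print(TIP,BAR)
to(.4665,.0938,.235,187)
tip([.4668,.0939,.067])
"
```

```text
clock: 10.33
tcp_pos: [0.47, 0.0933, 0.1487]
ee_rot: [0.064, 0.998, 0.004, -0.01]
ft_force: [-0.4, 0.5, -1.2]
finger_gap: 0.0138
[ 0.00166173 -0.00051019  0.08139845] [ 0.00165463  0.0004051  -0.02959777]
clock 10.33 tcp [0.47   0.0933 0.1487] yaw 172.6 q6 -1.40 tilt [-0.0188  0.009  -0.9998] F [-0.4  0.5 -1.2] Mz 0.035 gap 0.0138
need cm [ 0.52  0.06 -8.62] turn -0.2508836024901
tip [0.4667 0.0937 0.0673] bar [0.469  0.0936 0.1783]
tip need cm [-0.    0.02  0.03]
```

```bash

python3 -m handwheel '[[[0,0,0,0.1,-1],[0,0,0,0.1,-1],[0,0,0,0.1,-1],[0,0,0,0.1,-1],[0,0,0,0.1,-1],[0,0,0,0,-1]]]' 60
python3 -c "
from h import *
to(.4665,.0938,.235,187)
tip([.4668,.0939,.067])
"
```

```text
clock: 10.83
tcp_pos: [0.47, 0.0924, 0.1487]
ee_rot: [0.312, 0.95, 0.0, -0.01]
ft_force: [-0.6, 0.2, -1.2]
finger_gap: 0.0134
clock 10.83 tcp [0.47   0.0924 0.1487] yaw 143.6 q6 -0.90 tilt [-0.0186  0.0071 -0.9998] F [-0.6  0.2 -1.2] Mz 0.094 gap 0.0134
need cm [ 0.53 -0.15 -8.62] turn -0.7567382607213005
tip [0.4669 0.0936 0.0674] bar [0.4695 0.0935 0.1783]
tip need cm [0.02 0.02 0.04]
```

```bash

python3 -m handwheel '[[[0,0,0,0.1,-1],[0,0,0,0.1,-1],[0,0,0,0.1,-1],[0,0,0,0.1,-1],[0,0,0,0,-1]]]' 60
python3 -c "
from h import *
to(.4665,.0938,.235,187)
tip([.4668,.0939,.067])
"
```

```text
clock: 11.25
tcp_pos: [0.4697, 0.0919, 0.1487]
ee_rot: [0.491, 0.871, -0.002, -0.01]
ft_force: [-1.6, -0.6, -1.9]
finger_gap: 0.0136
clock 11.25 tcp [0.4697 0.0919 0.1487] yaw 121.2 q6 -0.51 tilt [-0.0192  0.0059 -0.9998] F [-1.6 -0.6 -1.9] Mz 0.112 gap 0.0136
need cm [ 0.46 -0.29 -8.62] turn -1.1477390199850266
tip [0.4669 0.0935 0.0673] bar [0.4698 0.0933 0.1783]
tip need cm [0.03 0.01 0.04]
```

```bash

python3 -m handwheel '[[[0,0,0,0.08,-1],[0,0,0,0.06,-1],[0,0,0,0.06,-1],[0,0,0,0,-1]]]' 60
python3 -c "
from h import *
to(.4665,.0938,.235,187)
tip([.4668,.0939,.067])
"
python3 -m handwheel '[[[0,0,0,0.06,-1],[0,0,0,0.06,-1],[0,0,0,0,-1]]]' 60
python3 -c "
from h import *
to(.4665,.0938,.235,187)"
```

```text
clock: 11.58
tcp_pos: [0.4695, 0.0917, 0.1487]
ee_rot: [0.567, 0.824, -0.003, -0.01]
ft_force: [0.0, -0.7, -2.0]
finger_gap: 0.0133
clock 11.58 tcp [0.4695 0.0917 0.1487] yaw 110.9 q6 -0.33 tilt [-0.0195  0.0053 -0.9998] F [ 0.  -0.7 -2. ] Mz 0.097 gap 0.0133
need cm [ 0.41 -0.35 -8.62] turn -1.328080460225558
tip [0.4668 0.0935 0.0673] bar [0.4699 0.0932 0.1783]
tip need cm [0.04 0.01 0.03]
clock: 11.83
tcp_pos: [0.4694, 0.0916, 0.1487]
ee_rot: [0.609, 0.793, -0.004, -0.009]
ft_force: [-0.4, -1.3, -1.7]
finger_gap: 0.0137
clock 11.83 tcp [0.4694 0.0916 0.1487] yaw 105.0 q6 -0.22 tilt [-0.0197  0.0051 -0.9998] F [-0.4 -1.3 -1.7] Mz 0.112 gap 0.0137
need cm [ 0.38 -0.37 -8.62] turn -1.431644378573143
```

```bash

for i in 1; do python3 -m handwheel '[[[0,0,0,0.05,-1],[0,0,0,0.05,-1],[0,0,0,0,-1]]]' 60 >/dev/null
python3 -c "
from h import *
to(.4665,.0938,.235,187)"; done
python3 -m handwheel '[[[0,0,0,0.05,-1],[0,0,0,0.05,-1],[0,0,0,0,-1]]]' 60 >/dev/null
python3 -c "
from h import *
to(.4665,.0938,.235,187)"
```

```text
clock 12.08 tcp [0.4693 0.0915 0.1487] yaw 100.2 q6 -0.14 tilt [-0.0198  0.0049 -0.9998] F [-0.5  0.4 -1. ] Mz 0.123 gap 0.0136
need cm [ 0.35 -0.39 -8.62] turn -1.515030344776786
clock 12.33 tcp [0.4691 0.0914 0.1487] yaw 95.3 q6 -0.05 tilt [-0.02    0.0047 -0.9998] F [-0.1 -1.  -1.8] Mz 0.137 gap 0.0139
need cm [ 0.32 -0.41 -8.62] turn -1.5996263399087693
```

```bash

python3 -m handwheel '[[[0,0,0,0.05,-1],[0,0,0,0.04,-1],[0,0,0,0,-1]]]' 60 >/dev/null
python3 -c "
from h import *
to(.4665,.0938,.235,187)"
python3 -m handwheel '[[[0,0,0,0.05,-1],[0,0,0,0.04,-1],[0,0,0,0,-1]]]' 60 >/dev/null
python3 -c "
from h import *
to(.4665,.0938,.235,187)"
```

```text
clock 12.58 tcp [0.4691 0.0914 0.1487] yaw 91.0 q6 0.02 tilt [-0.0202  0.0045 -0.9998] F [-1.  -1.4 -1.1] Mz 0.192 gap 0.0136
need cm [ 0.29 -0.43 -8.62] turn -1.6748675307436134
clock 12.83 tcp [0.4689 0.0913 0.1487] yaw 86.7 q6 0.10 tilt [-0.0204  0.0043 -0.9998] F [-0.8 -1.  -1.2] Mz 0.213 gap 0.0136
need cm [ 0.26 -0.43 -8.62] turn -1.7511722930223268
```

```bash

python3 -m handwheel '[[[0,0,0,0.05,-1],[0,0,0,0.04,-1],[0,0,0,0,-1]]]' 60 >/dev/null
python3 -c "
from h import *
to(.4665,.0938,.235,187)"
python3 -m handwheel '[[[0,0,0,0.03,-1],[0,0,0,0.03,-1],[0,0,0,0,-1]]]' 60 >/dev/null
python3 -c "
from h import *
to(.4665,.0938,.235,187)
snap('wrist','w9.png')"
```

```text
clock 13.08 tcp [0.4689 0.0913 0.1487] yaw 82.3 q6 0.18 tilt [-0.0205  0.0041 -0.9998] F [-0.6 -0.9  0.2] Mz 0.350 gap 0.0135
need cm [ 0.23 -0.45 -8.62] turn -1.8280930231361108
clock 13.33 tcp [0.4688 0.0913 0.1487] yaw 79.4 q6 0.23 tilt [-0.0206  0.0039 -0.9998] F [-0.7 -1.5 -0.8] Mz 0.384 gap 0.0138
need cm [ 0.21 -0.45 -8.62] turn -1.8776148828327255
```

View pics/w9.png

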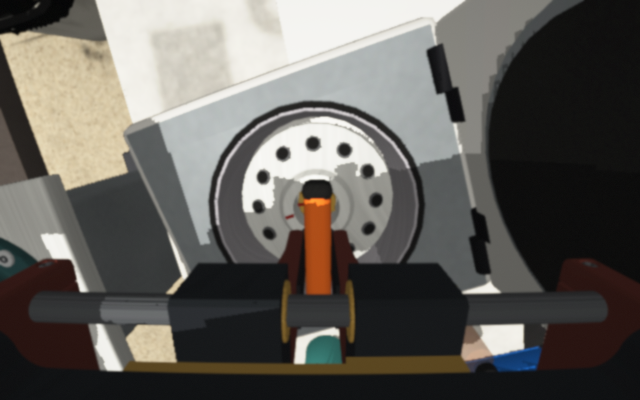

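```bash

python3 -m handwheel '[[[0,0,0,0.03,-1],[0,0,0,0.03,-1],[0,0,0,0.02,-1],[0,0,0,0,-1]]]' 60 >/dev/null
python3 -c "
from h import *
to(.4665,.0938,.235,187)
im,d,p,q=load('wrist')
a=im[170:230,270:350]
a=cv2.resize(a,None,fx=9,fy=9,interpolation=cv2.INTER_CUBIC);cv2.imwrite('pics/c_w9.png',a[:,:,::-1])"
```

```text
clock 13.72 tcp [0.4687 0.0913 0.1487] yaw 75.2 q6 0.30 tilt [-0.0209  0.0036 -0.9998] F [-0.3  0.6 -0.7] Mz 0.436 gap 0.0135
need cm [ 0.18 -0.46 -8.62] turn -1.950638053399599
```

View pics/c_w9.png

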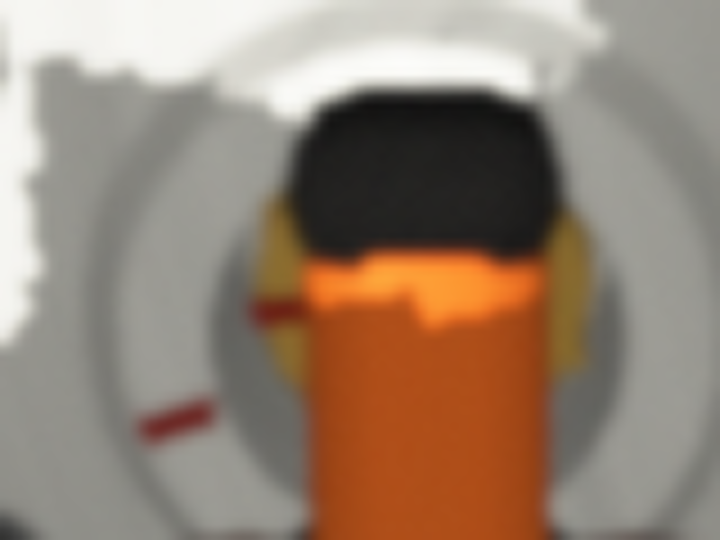

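```bash

python3 -m handwheel '[[[0,0,0,0.04,-1],[0,0,0,0.04,-1],[0,0,0,0,-1],[0,0,0,0,-1]]]' 60 >/dev/null
python3 -c "
from h import *
to(.4665,.0938,.235,187)
snap('wrist')
print(env.get_obs()['moment'])
im,d,p,q=load('wrist')
a=im[170:230,270:350]
a=cv2.resize(a,None,fx=9,fy=9,interpolation=cv2.INTER_CUBIC);cv2.imwrite('pics/c_w10.png',a[:,:,::-1])"
```

```text
clock 14.05 tcp [0.4686 0.0912 0.1487] yaw 71.0 q6 0.37 tilt [-0.0209  0.0033 -0.9998] F [-0.5 -0.9 -0.9] Mz 0.538 gap 0.0140
need cm [ 0.14 -0.46 -8.62] turn -2.02539880316902
[-0.09633066  0.06591562  0.49384422]
```

View pics/c_w10.png

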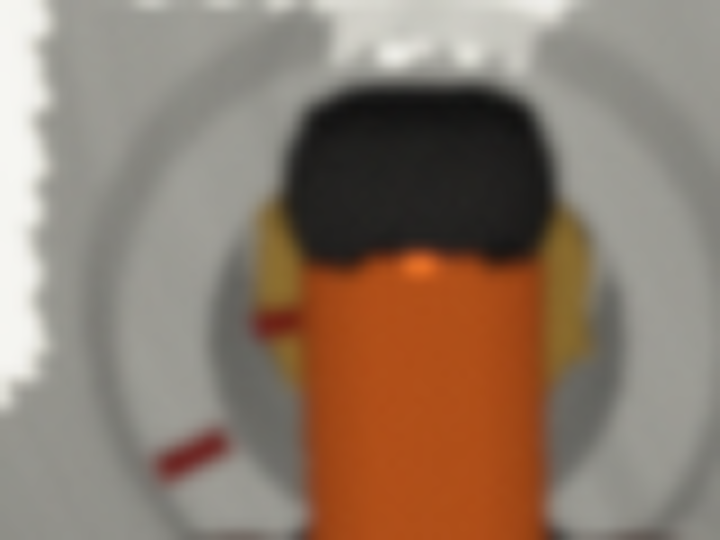

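```bash

python3 -m handwheel '[[[0,0,0,-0.08,-1],[0,0,0,-0.08,-1],[0,0,0,-0.08,-1],[0,0,0,-0.08,-1],[0,0,0,0,-1]]]' 60 >/dev/null
python3 -c "
from h import *
to(.4665,.0938,.235,187)
print(env.get_obs()['moment'])
tip([.4668,.0939,.067])"
```

```text
clock 14.52 tcp [0.469  0.0915 0.1487] yaw 90.4 q6 0.03 tilt [-0.0202  0.0043 -0.9998] F [-0.1 -0.6 -0.9] Mz 0.032 gap 0.0139
need cm [ 0.27 -0.42 -8.62] turn -1.6856914334988868
[-0.1774894   0.06817597  0.03246312]
tip [0.4668 0.0935 0.0673] bar [0.47   0.093  0.1783]
tip need cm [ 0.04 -0.    0.03]
```

```bash

python3 -m handwheel '[[[0,0,-0.6,0,-1],[0,0,-1,0,-1],[0,0,-1.5,0,-1],[0,0,-2,0,-1],[0,0,-2,0,-1],[0,0,-1,0,-1],[0,0,0,0,-1],[0,0,0,0,-1]]]' 60
python3 -c "
from h import *
to(.494,-.2745,.24,80)
tip([.494,-.2745,.15])
snap('wrist','w11.png');snap('scene','s11.png')"
```

```text
clock: 15.18
tcp_pos: [0.4719, 0.0921, 0.2383]
ee_rot: [0.71, 0.704, -0.003, -0.008]
ft_force: [0.1, 0.3, -1.5]
finger_gap: 0.0136
clock 15.18 tcp [0.4719 0.0921 0.2383] yaw 89.6 q6 0.05 tilt [-0.0167  0.0071 -0.9998] F [ 0.1  0.3 -1.5] Mz -0.011 gap 0.0136
need cm [-36.64   2.48  -0.47] turn 0.16691950397020694
tip [0.47   0.0943 0.1569] bar [0.4728 0.0935 0.2679]
tip need cm [-36.87   2.68   0.39]
```

View pics/w11.png

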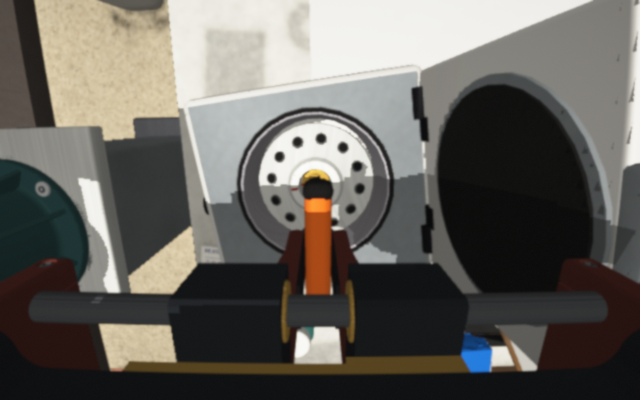

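View pics/s11.png

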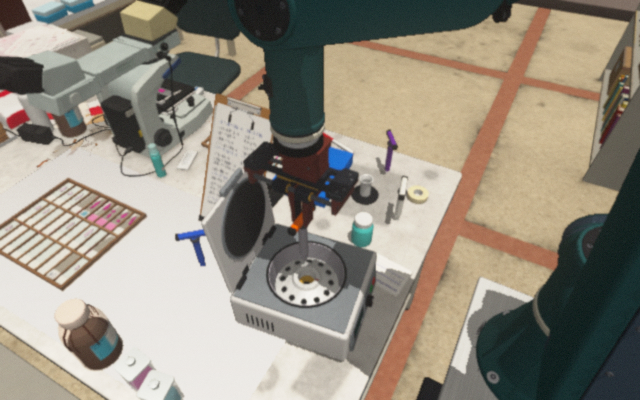

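```bash

python3 -m handwheel '[[[-3,0.3,0,0,-1],[-3,0.3,0,0,-1],[0,0,0,0,-1],[0,0,0,0,-1]]]' 60
python3 -c "
from h import *
to(.494,-.2745,.24,80)
snap('wrist')
im,d,p,q=load('wrist')
u=proj('wrist',[.4665,.0938,.078],p,q)[0].astype(int);print(u)
a=im[u[1]-35:u[1]+35,u[0]-40:u[0]+40]
a=cv2.resize(a,None,fx=8,fy=8,interpolation=cv2.INTER_CUBIC);cv2.imwrite('pics/c_w12.png',a[:,:,::-1])"
```

```text
clock: 15.62
tcp_pos: [0.4748, 0.0314, 0.2338]
ee_rot: [0.709, 0.705, -0.005, -0.011]
ft_force: [0.7, 0.4, -1.9]
finger_gap: 0.0134
clock 15.62 tcp [0.4748 0.0314 0.2338] yaw 89.6 q6 -0.08 tilt [-0.0236  0.0084 -0.9997] F [ 0.7  0.4 -1.9] Mz 0.037 gap 0.0134
need cm [-30.58   2.08  -0.92] turn 0.16839821992164294
[313 127]
```

View pics/c_w12.png

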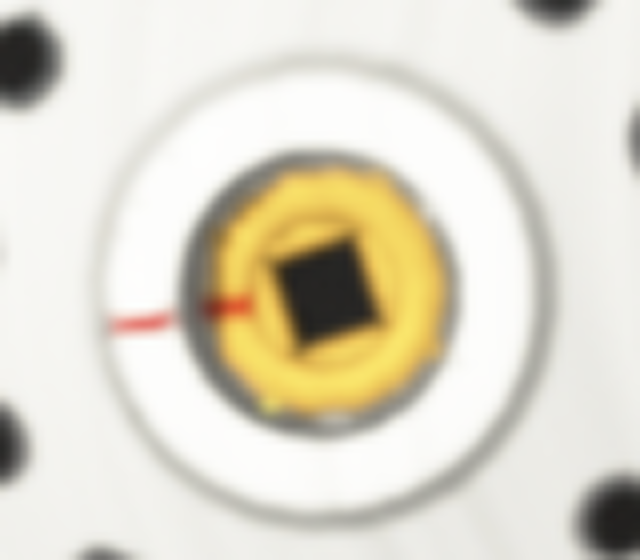

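The marks line up (red lines at (140,323) and (230,305) in the crop), so the screw is home. Next, the key goes back to its stand.

```bash

python3 -m handwheel '[[[-3.8,0.25,-0.2,0,-1],[-3.8,0.25,-0.2,0,-1],[-3.8,0.25,0,0,-1],[-3.8,0.25,0,0,-1],[-3.8,0.25,0,0,-1],[-3.8,0.25,0,0,-1],[-3.5,0.25,0,0,-1],[-2,0.2,0,0,-1],[0,0,0,0,-1],[0,0,0,0,-1]]]' 60
python3 -c "
from h import *
to(.494,-.2745,.24,80)
tip([.494,-.2745,.08])
s,_=snap('scene')
a=cv2.resize(s[120:230,320:420],None,fx=6,fy=5,interpolation=cv2.INTER_CUBIC);cv2.imwrite('pics/s13.png',a[:,:,::-1])
"
```

```text
clock: 16.5
tcp_pos: [0.4938, -0.2529, 0.2278]
ee_rot: [0.705, 0.709, -0.005, -0.017]
ft_force: [-0.3, 0.0, -2.1]
finger_gap: 0.0134
clock 16.50 tcp [ 0.4938 -0.2529  0.2278] yaw 90.2 q6 -0.60 tilt [-0.031   0.0164 -0.9994] F [-0.3  0.  -2.1] Mz -0.027 gap 0.0134
need cm [-2.14 -0.03 -1.26] turn 0.1788144485658525
tip [ 0.4908 -0.2499  0.1465] bar [ 0.4951 -0.2517  0.2574]
tip need cm [-2.57  0.52  6.59]
```

View pics/s13.png

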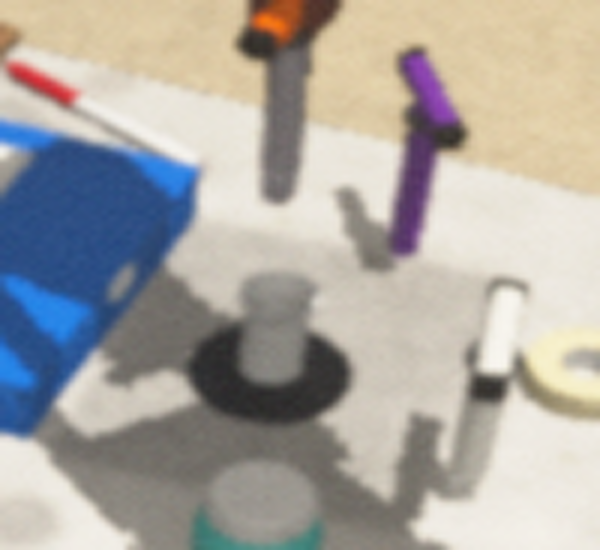

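```bash

python3 -m handwheel '[[[-1.7,0.4,1,0,-1],[-0.8,0.1,2,0,-1],[0,0,1,0,-1],[0,0,0,0,-1],[0,0,0,0,-1]]]' 60
python3 -c "
from h import *
to(.494,-.2745,.24,80)
tip([.494,-.2745,.08])
"
```

```text
clock: 16.97
tcp_pos: [0.4983, -0.2678, 0.1861]
ee_rot: [0.703, 0.711, -0.004, -0.019]
ft_force: [0.0, -0.3, -1.3]
finger_gap: 0.014
clock 16.97 tcp [ 0.4983 -0.2678  0.1861] yaw 90.7 q6 -0.63 tilt [-0.032   0.0203 -0.9993] F [ 0.  -0.3 -1.3] Mz -0.034 gap 0.0140
need cm [-0.56 -0.61 -5.39] turn 0.1864202486944544
tip [ 0.4952 -0.2645  0.1048] bar [ 0.4997 -0.2667  0.2157]
tip need cm [-1.05 -0.05  2.46]
```

```bash

python3 -m handwheel '[[[-1,0,0.8,0,-1],[0,0,0.5,0,-1],[0,0,0,0,-1],[0,0,0,0,-1]]]' 60
python3 -c "
from h import *
to(.494,-.2745,.24,80)
tip([.494,-.2745,.08])
s,_=snap('scene')
a=cv2.resize(s[130:220,320:420],None,fx=8,fy=6.6,interpolation=cv2.INTER_CUBIC);cv2.imwrite('pics/s14.png',a[:,:,::-1])
snap('wrist','w14.png')
tipproj('scene',320,130,np.array([8,6.6]))
print((proj('scene',[.494,-.2745,.062])[0]+.4-[320,130])*[8,6.6])
"
```

```text
clock: 17.3
tcp_pos: [0.4988, -0.2756, 0.1736]
ee_rot: [0.701, 0.712, -0.004, -0.018]
ft_force: [-0.4, -0.5, -1.5]
finger_gap: 0.0138
clock 17.30 tcp [ 0.4988 -0.2756  0.1736] yaw 90.9 q6 -0.64 tilt [-0.0306  0.0199 -0.9993] F [-0.4 -0.5 -1.5] Mz -0.019 gap 0.0138
need cm [ 0.25 -0.68 -6.61] turn 0.18975744342519008
tip [ 0.4958 -0.2723  0.0923] bar [ 0.5001 -0.2745  0.2032]
tip need cm [-0.24 -0.15  1.23]
tip [365.9 170.1] crop [370. 267.]
tip+20 [366.3 164. ] crop [374. 227.]
tip+40 [366.8 157.8] crop [377. 186.]
bar [368.4 134.3] crop [391.  31.]
[370.23923466 322.86670901]
```

View pics/s14.png

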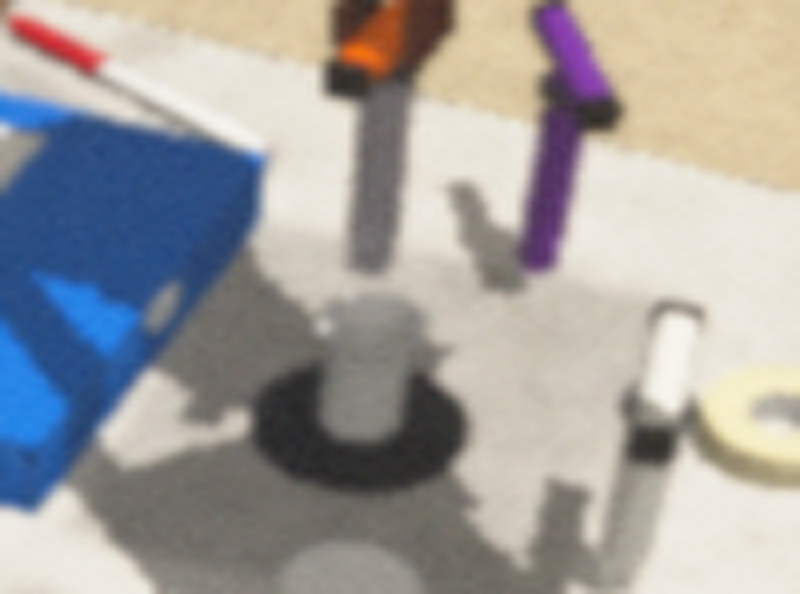

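View pics/w14.png

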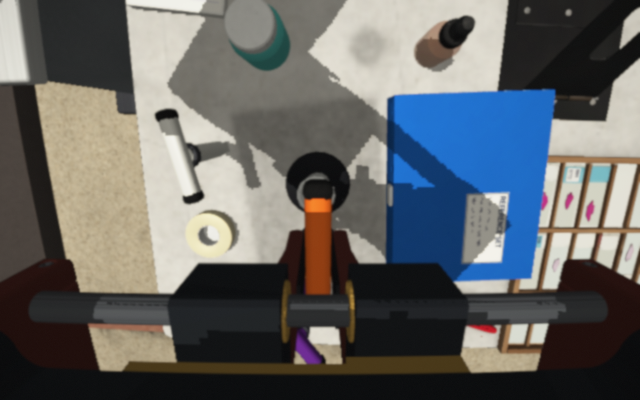

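```bash

python3 -m handwheel '[[[-0.3,-0.25,0.8,0,-1],[0,0,0.8,0,-1],[0,0,0.3,0,-1],[0,0,0,0,-1],[0,0,0,0,-1]]]' 60
python3 -c "
from h import *
to(.494,-.2745,.24,80)
tip([.4933,-.2751,.05])
"
```

```text
clock: 17.82
tcp_pos: [0.4955, -0.2788, 0.1534]
ee_rot: [0.702, 0.712, -0.004, -0.017]
ft_force: [-0.7, 0.5, -1.2]
finger_gap: 0.0135
clock 17.82 tcp [ 0.4955 -0.2788  0.1534] yaw 90.8 q6 -0.65 tilt [-0.0296  0.0193 -0.9994] F [-0.7  0.5 -1.2] Mz 0.004 gap 0.0135
need cm [ 0.61 -0.4  -8.65] turn 0.18911123604801894
tip [ 0.4926 -0.2756  0.0721] bar [ 0.4968 -0.2777  0.183 ]
tip need cm [0.01 0.14 2.2 ]
```

```bash

python3 -m handwheel '[[[0,0.1,0.8,0,-1],[0,0,0.8,0,-1],[0,0,0.6,0,-1],[0,0,0,0,-1]]]' 60
python3 -c "
from h import *
to(.494,-.2745,.24,80)
tip([.4933,-.2751,.01])
s,_=snap('scene')
a=cv2.resize(s[130:220,320:420],None,fx=8,fy=6.6,interpolation=cv2.INTER_CUBIC);cv2.imwrite('pics/s15.png',a[:,:,::-1])
"
```

```text
clock: 18.15
tcp_pos: [0.4961, -0.2785, 0.1292]
ee_rot: [0.702, 0.712, -0.003, -0.017]
ft_force: [-0.3, 0.1, -1.0]
finger_gap: 0.0135
clock 18.15 tcp [ 0.4961 -0.2785  0.1292] yaw 90.8 q6 -0.65 tilt [-0.0292  0.0191 -0.9994] F [-0.3  0.1 -1. ] Mz 0.022 gap 0.0135
need cm [  0.62  -0.53 -11.06] turn 0.18907011028463838
tip [ 0.4932 -0.2753  0.0479] bar [ 0.4974 -0.2774  0.1588]
tip need cm [-0.06  0.12  3.79]
```

View pics/s15.png

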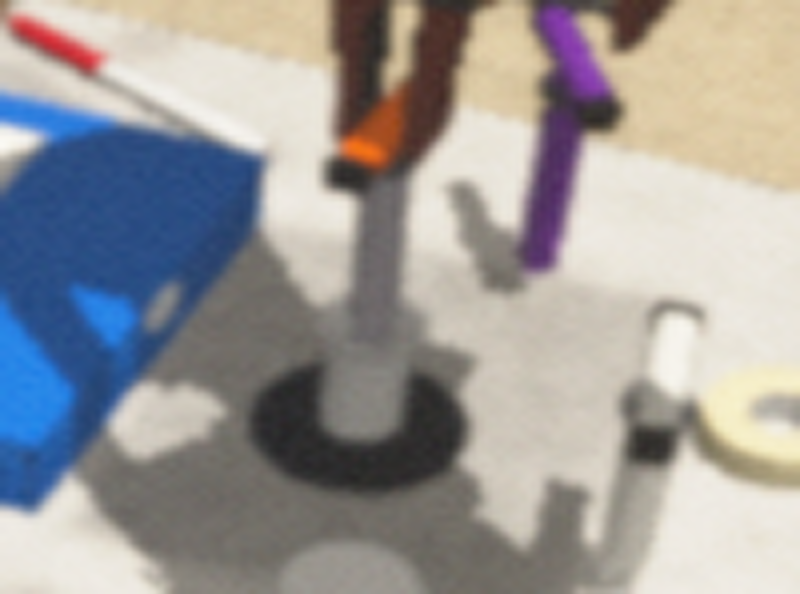

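```bash

python3 -m handwheel '[[[0,0,0.8,0,-1],[0,0,0.8,0,-1],[0,0,0.3,0,-1],[0,0,0,0,-1]]]' 60
python3 -c "
from h import *
to(.494,-.2745,.24,80)
tip([.4933,-.2751,.008])
"
```

```text
clock: 18.53
tcp_pos: [0.496, -0.2783, 0.1089]
ee_rot: [0.702, 0.712, -0.003, -0.017]
ft_force: [-0.5, -0.1, -1.5]
finger_gap: 0.0137
clock 18.53 tcp [ 0.496  -0.2783  0.1089] yaw 90.8 q6 -0.65 tilt [-0.0285  0.0186 -0.9994] F [-0.5 -0.1 -1.5] Mz 0.038 gap 0.0137
need cm [  0.64  -0.56 -13.09] turn 0.189203093428854
tip [ 0.4932 -0.2752  0.0276] bar [ 0.4972 -0.2772  0.1385]
tip need cm [-0.03  0.07  1.95]
```

```bash

python3 -m handwheel '[[[0,0,0.8,0,-1],[0,0,0.6,0,-1],[0,0,0.1,0,-1],[0,0,0,0,-1]]]' 60
python3 -c "
from h import *
to(.494,-.2745,.24,80)
tip([.4933,-.2751,.008])
"
```

```text
clock: 18.87
tcp_pos: [0.4955, -0.278, 0.0921]
ee_rot: [0.702, 0.712, -0.003, -0.017]
ft_force: [-0.3, -0.9, -0.9]
finger_gap: 0.0134
clock 18.87 tcp [ 0.4955 -0.278   0.0921] yaw 90.8 q6 -0.65 tilt [-0.0287  0.0187 -0.9994] F [-0.3 -0.9 -0.9] Mz -0.037 gap 0.0134
need cm [  0.63  -0.57 -14.77] turn 0.1892585409587273
tip [ 0.4926 -0.2748  0.0108] bar [ 0.4967 -0.2769  0.1217]
tip need cm [-0.03  0.07  0.27]
```

```bash

python3 -m handwheel '[[[0,0,0.25,0,-1],[0,0,0,0,-1],[0,0,0,0,-0.6],[0,0,0,0,-0.4],[0,0,0,0,0],[0,0,0,0,0],[0,0,0,0,0]]]' 60
python3 -c "
from h import *
to(.494,-.2745,.24,80)
s,_=snap('scene')
a=cv2.resize(s[130:220,320:420],None,fx=8,fy=6.6,interpolation=cv2.INTER_CUBIC);cv2.imwrite('pics/s16.png',a[:,:,::-1])
"
```

```text
clock: 19.45
tcp_pos: [0.4968, -0.279, 0.0909]
ee_rot: [0.702, 0.712, -0.003, -0.015]
ft_force: [0.3, 0.5, 0.5]
finger_gap: 0.0407
clock 19.45 tcp [ 0.4968 -0.279   0.0909] yaw 90.8 q6 -0.65 tilt [-0.0258  0.0166 -0.9995] F [0.3 0.5 0.5] Mz -0.002 gap 0.0407
need cm [  0.7   -0.66 -14.89] turn 0.18922593120798892
```

View pics/s16.png

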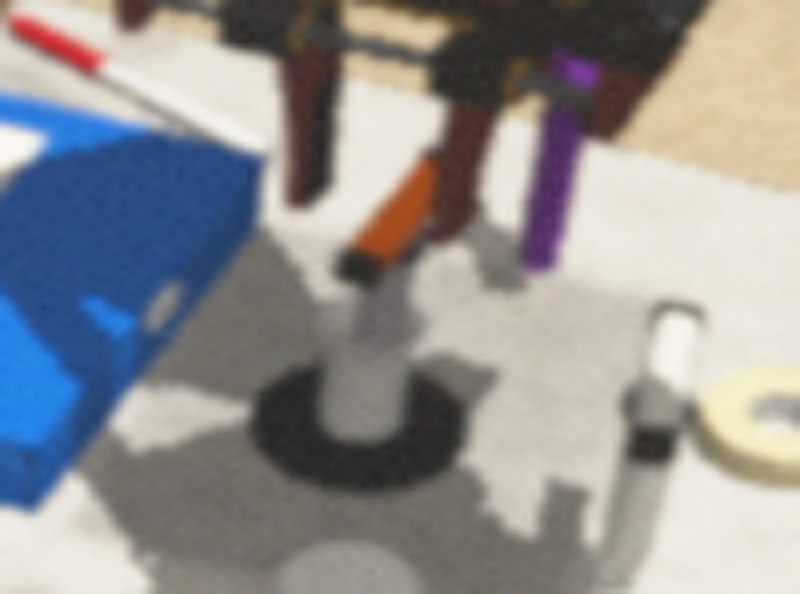

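```bash

python3 -m handwheel '[[[0,0,0,0,0.2],[0,0,-1,0,0.2],[0,0,-2.5,0,0.2],[0,0,-4,0,0.2],[0,0,-4,0,0.2],[0,0,-4,0,0.2],[0,0,-4,0,0],[0,0,-4,0,-0.5],[0,0,0,0,-1],[0,0,0,0,-1]]]' 30
python3 - <<'E'
from h import *
to(.494,-.2745,.24,80)
z=np.load('last_top.npz')
im,d=snap('top','t17.png'); snap('wrist','w17.png'); s,_=snap('scene')
a=cv2.resize(s[130:220,320:420],None,fx=8,fy=6.6,interpolation=cv2.INTER_CUBIC);cv2.imwrite('pics/s17.png',a[:,:,::-1])
orange('top',.126)
ys,xs=np.mgrid[0:230:2,100:470:2];dd=d[ys,xs].ravel();P=atd('top',np.c_[xs.ravel(),ys.ravel()],dd)
k=(dd>0)&(P[:,2]>.05)
P=P[k]
# height grid
for x in np.arange(.54,.92,.04):
    print('%.2f'%x,[ '%3d'%(1000*max([0]+list(P[(abs(P[:,0]-x)<.02)&(abs(P[:,1]-y)<.02)][:,2]))) for y in np.arange(.28,-.24,-.04)])
print(np.arange(.28,-.24,-.04).round(2))
E
```

```text
clock: 20.33
tcp_pos: [0.501, -0.2815, 0.3406]
ee_rot: [0.702, 0.712, -0.003, -0.016]
ft_force: [-0.9, 0.3, -0.1]
finger_gap: 0.0298
clock 20.33 tcp [ 0.501  -0.2815  0.3406] yaw 90.8 q6 -0.65 tilt [-0.0279  0.0182 -0.9994] F [-0.9  0.3 -0.1] Mz 0.032 gap 0.0298
need cm [ 0.52 -0.42 10.09] turn 0.1891532175251367
top n 157 px [396.59872611 222.46496815] c [ 494.5 -274.9] size (11.18632984161377, 60.421627044677734) yaw 91.4 dep 0.9410485
0.54 ['  0', '  0', '114', '116', '117', '115', '116', '114', '  0', '  0', '  0', '  0', '758']
0.58 ['  0', '  0', '311', '320', '320', '305', '272', '183', '  0', '  0', ' 57', '  0', '  0']
0.62 ['  0', '  0', '294', '321', '322', '322', '312', '306', '  0', '  0', '101', ' 55', '  0']
0.66 ['  0', '  0', '  0', '  0', '  0', '  0', '  0', ' 62', '141', '219', '290', '289', '  0']
0.70 ['  0', '  0', '  0', '  0', '121', '116', '  0', ' 65', '141', '222', '296', '293', '  0']
0.74 ['  0', '  0', '  0', '121', '121', '  0', '  0', ' 65', '135', '217', '295', '291', '  0']
0.78 ['  0', '  0', '  0', '120', '  0', '  0', '  0', ' 62', '143', '216', '297', '  0', '  0']
0.82 ['  0', '  0', '  0', '  0', '  0', '  0', '  0', ' 59', '141', '219', '291', '  0', '  0']
0.86 ['  0', '  0', '  0', '  0', '  0', '  0', '  0', '  0', '124', '162', '287', '  0', '  0']
0.90 ['  0', '  0', '  0', '  0', '  0', '  0', '  0', '  0', '  0', '  0', '  0', '  0', '  0']
[ 0.28  0.24  0.2   0.16  0.12  0.08  0.04  0.   -0.04 -0.08 -0.12 -0.16
 -0.2 ]
```

View pics/s17.png

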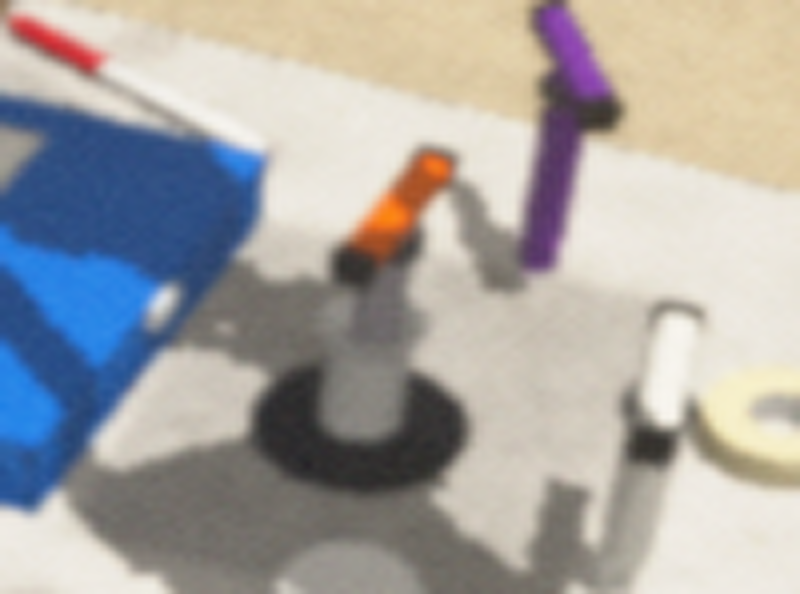

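View pics/w17.png

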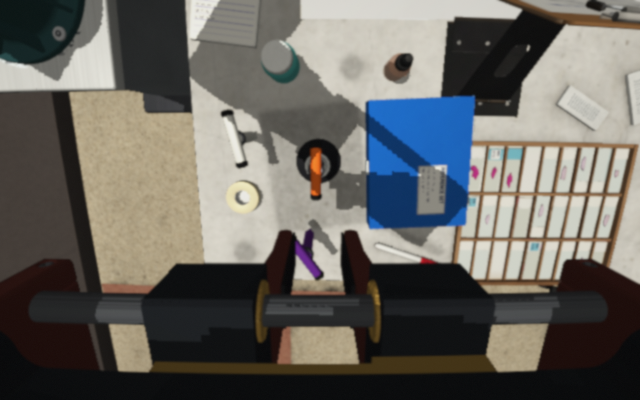

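View pics/t17.png

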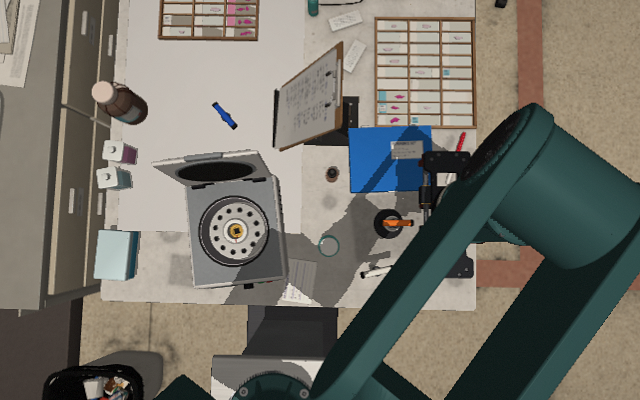

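```bash

python3 -m handwheel '[[[0,0,-1,0.12,-1],[0,0,-1,0.12,-1],[0,0,-0.5,0.12,-1],[0,0,0,0.12,-1],[0,0,0,0.12,-1],[0,0,0,0.12,-1],[0,0,0,0.12,-1],[0,0,0,0.12,-1],[0,0,0,0.12,-1],[0,0,0,0.12,-1]]]' 30
python3 -m handwheel '[[[0,0,0,0.12,-1],[0,0,0,0.08,-1],[0,0,0,0,-1]]]' 30
python3 -c "
from h import *
to(.685,.115,.36,6.7)"
```

```text
clock: 21.32
tcp_pos: [0.4912, -0.2744, 0.3418]
ee_rot: [0.985, 0.169, -0.028, -0.028]
ft_force: [0.3, 0.8, 1.1]
finger_gap: 0.0007
clock: 21.57
tcp_pos: [0.488, -0.2722, 0.3347]
ee_rot: [0.997, 0.063, -0.036, -0.029]
ft_force: [0.0, -0.9, 1.0]
finger_gap: 0.0002
clock 21.57 tcp [ 0.488  -0.2722  0.3347] yaw 7.3 q6 0.81 tilt [-0.0762  0.0534 -0.9957] F [ 0.  -0.9  1. ] Mz -0.006 gap 0.0002
need cm [ 24.26 -36.08  -1.96] turn 0.011314328936263163
```

```bash

python3 -m handwheel '[[[0,0,-3,0,-1],[1,-2,-2,0,-1],[2.2,-3.3,0,0,-1],[2.2,-3.3,0,0,-1],[2.2,-3.3,0,0,-1],[2.2,-3.3,0,0,-1],[2.2,-3.3,0,0,-1],[2.2,-3.3,0,0,-1],[2.2,-3.3,0,0,-1],[0,0,0,0,-1]]]' 30
python3 -c "
from h import *
to(.685,.115,.36,6.7)"
```

```text
clock: 22.4
tcp_pos: [0.6181, 0.008, 0.373]
ee_rot: [0.995, 0.073, -0.051, -0.038]
ft_force: [-0.2, 0.7, -0.7]
finger_gap: 0.0004
clock 22.40 tcp [0.6181 0.008  0.373 ] yaw 8.6 q6 1.30 tilt [-0.1063  0.0677 -0.992 ] F [-0.2  0.7 -0.7] Mz 0.014 gap 0.0004
need cm [ 8.3  -9.5   1.31] turn 0.033367423613459124
```

```bash

python3 -m handwheel '[[[2.2,-2.2,0,0,-1],[2.2,-2.2,0,0,-1],[2.2,-2.2,0,0,-1],[1.5,-2.2,0,0,-1],[0,0,0,0,-1],[0,0,0,0,-1]]]' 30
python3 -c "
from h import *
print(env.get_obs()['qpos'].round(3))
to(.685,.115,.36,6.7)
snap('wrist','w18.png');snap('scene','s18.png')"
```

```text
clock: 22.9
tcp_pos: [0.6835, 0.1131, 0.3609]
ee_rot: [0.994, 0.083, -0.06, -0.038]
ft_force: [0.8, -0.6, 0.1]
finger_gap: 0.0005
[0.024 0.495 0.919 0.072 1.852 1.445]
clock 22.90 tcp [0.6835 0.1131 0.3609] yaw 9.8 q6 1.44 tilt [-0.1255  0.0658 -0.9899] F [ 0.8 -0.6  0.1] Mz 0.048 gap 0.0005
need cm [ 0.19 -0.16  0.08] turn 0.053690252445427245
```

View pics/w18.png

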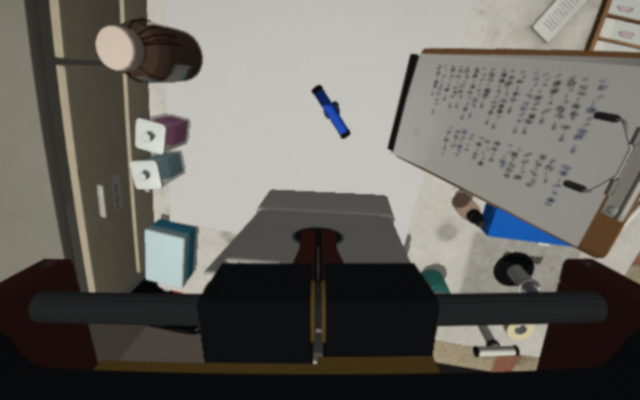

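View pics/s18.png

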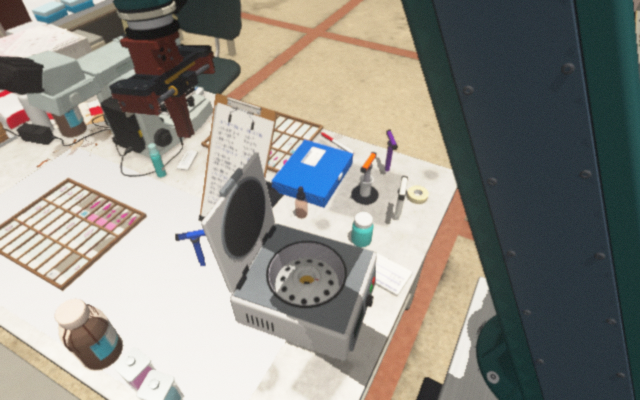

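```bash

python3 - <<'E'
from h import *
im,d,p,q=load('wrist')
for uv in [(325,193),(325,203),(325,213),(325,222),(290,235),(260,240),(262,205),(393,213),(300,200),(318,238),(318,250)]: print(uv,im[uv[1],uv[0]],atd('wrist',[uv],d[uv[1],uv[0]],p,q)[0].round(3))
print(proj('wrist',[[.605,.11,.32],[.578,.107,.114]],p,q))
E
```

```text
(325, 193) [87 85 81] [0.586 0.114 0.026]
(325, 203) [81 80 76] [0.587 0.111 0.073]
(325, 213) [80 78 75] [0.598 0.109 0.137]
(325, 222) [75 74 72] [0.602 0.107 0.173]
(290, 235) [74 72 69] [0.603 0.144 0.226]
(260, 240) [76 75 71] [0.6   0.175 0.244]
(262, 205) [82 81 77] [0.574 0.208 0.096]
(393, 213) [171 169 163] [ 0.563 -0.017  0.003]
(300, 200) [81 80 76] [0.581 0.152 0.066]
(318, 238) [ 8 10 11] [0.697 0.113 0.392]
(318, 250) [32 30 31] [0.7   0.112 0.408]
[[311.28996559 291.2316106 ]
 [324.82940612 218.93095495]]
```

```bash

python3 -m handwheel '[[[0.5,0,3.5,0.03,-1],[0.4,0,3.5,0.02,-1],[0.4,0,3,0,-1],[0,0,0,0,-1],[0,0,0,0,-1]]]' 30
python3 -c "
from h import *
to(.645,.113,.25,6.7)
to(.58,.113,.25,6.7)"
```

```text
clock: 23.42
tcp_pos: [0.6822, 0.1134, 0.2611]
ee_rot: [0.996, 0.054, -0.059, -0.036]
ft_force: [0.4, 1.0, 1.6]
finger_gap: 0.0003
clock 23.42 tcp [0.6822 0.1134 0.2611] yaw 6.5 q6 1.49 tilt [-0.1207  0.0647 -0.9906] F [0.4 1.  1.6] Mz 0.031 gap 0.0003
need cm [-3.56 -0.26  1.55] turn -0.003966806780816068
clock 23.42 tcp [0.6822 0.1134 0.2611] yaw 6.5 q6 1.49 tilt [-0.1207  0.0647 -0.9906] F [0.4 1.  1.6] Mz 0.031 gap 0.0003
need cm [-9.97 -0.93  2.33] turn -0.003966806780816068
```

```bash

python3 -m handwheel '[[[-1.5,0,0.6,0,-1],[-1.5,0,0.5,0,-1],[-1.5,0,0.3,0,-1],[-1.5,0,0.2,0,-1],[-1.5,0,0.2,0,-1],[-1.5,0,0.2,0,-1],[0,0,0,0,-1]]]' 30
python3 -c "
from h import *
to(.528,.1,.25,6.7)
snap('wrist','w19.png');s,_=snap('scene');a=cv2.resize(s[80:360,150:430],None,fx=2,fy=2,interpolation=cv2.INTER_CUBIC);cv2.imwrite('pics/s19.png',a[:,:,::-1])"
```

```text
clock: 24.0
tcp_pos: [0.5944, 0.0981, 0.2654]
ee_rot: [0.997, 0.053, -0.048, -0.036]
ft_force: [-0.6, -0.5, 0.2]
finger_gap: 0.0002
clock 24.00 tcp [0.5944 0.0981 0.2654] yaw 6.2 q6 1.46 tilt [-0.1001  0.0659 -0.9928] F [-0.6 -0.5  0.2] Mz 0.069 gap 0.0002
need cm [-6.41 -0.75  2.2 ] turn -0.007878634050211275
```

View pics/s19.png

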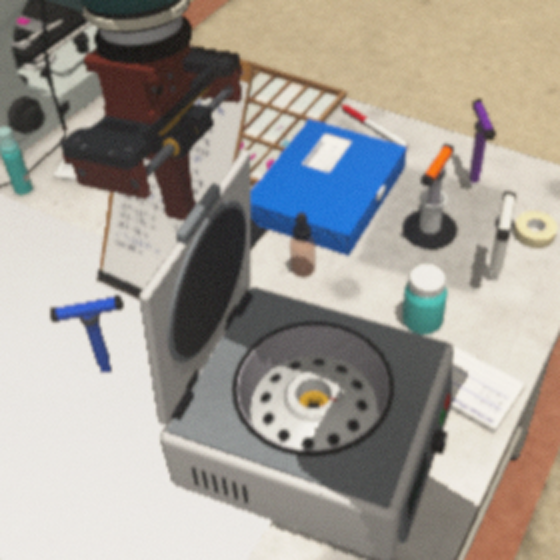

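```bash

python3 -m handwheel '[[[-1.5,0,0.6,0,-1],[-1.5,0,0.6,0,-1],[-1.5,0,0.6,0,-1],[-1.5,0,0.6,0,-1],[-1.5,0,0.7,0,-1],[0,0,0,0,-1]]]' 30
python3 -c "
from h import *
to(.528,.1,.25,6.7)
snap('wrist','w19.png');s,_=snap('scene');a=cv2.resize(s[80:360,150:430],None,fx=2,fy=2,interpolation=cv2.INTER_CUBIC);cv2.imwrite('pics/s20.png',a[:,:,::-1])"
```

```text
clock: 24.6
tcp_pos: [0.5332, 0.0897, 0.2487]
ee_rot: [0.997, 0.052, -0.034, -0.035]
ft_force: [-0.6, -0.1, -0.7]
finger_gap: 0.0004
clock 24.60 tcp [0.5332 0.0897 0.2487] yaw 6.1 q6 1.44 tilt [-0.0723  0.0654 -0.9952] F [-0.6 -0.1 -0.7] Mz -0.011 gap 0.0004
need cm [-0.42 -1.08 -0.03] turn -0.010515784111321036
```

View pics/s20.png

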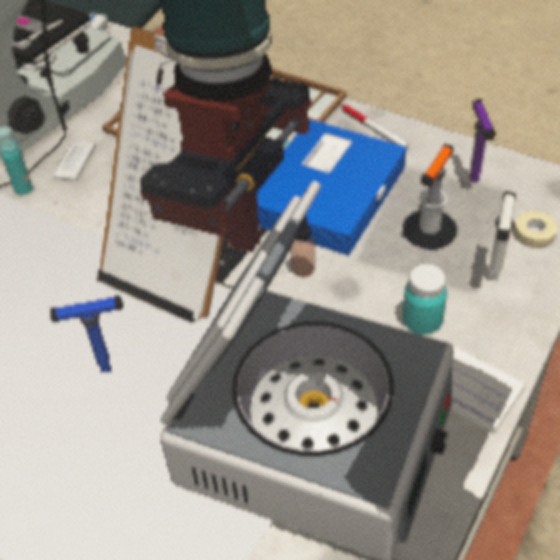

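```bash

python3 -m handwheel '[[[-1.5,0,0.9,0,-1],[-1.5,0,1.1,0,-1],[-1.4,0,1.3,0,-1],[-1.2,0,1.4,0,-1],[0,0,0,0,-1]]]' 30
python3 -c "
from h import *
to(.437,.09,.165,6.7)
"
python3 -m handwheel '[[[-1.3,0,1.3,0,-1],[-1,0,1.4,0,-1],[-0.8,0,1.5,0,-1],[0,0,0,0,-1]]]' 30
python3 -c "
from h import *
to(.418,.09,.11,6.7)
snap('wrist','w19.png');s,_=snap('scene');a=cv2.resize(s[80:360,150:430],None,fx=2,fy=2,interpolation=cv2.INTER_CUBIC);cv2.imwrite('pics/s21.png',a[:,:,::-1])"
```

```text
clock: 25.12
tcp_pos: [0.4891, 0.0864, 0.2093]
ee_rot: [0.998, 0.052, -0.025, -0.034]
ft_force: [-0.2, -0.5, -0.2]
finger_gap: 0.0002
clock 25.12 tcp [0.4891 0.0864 0.2093] yaw 6.0 q6 1.43 tilt [-0.0541  0.0655 -0.9964] F [-0.2 -0.5 -0.2] Mz -0.002 gap 0.0002
need cm [-4.93 -0.58  4.72] turn -0.011551613162993135
clock: 25.45
tcp_pos: [0.4658, 0.0854, 0.1717]
ee_rot: [0.998, 0.052, -0.02, -0.034]
ft_force: [-1.9, -0.2, -0.3]
finger_gap: 0.0001
clock 25.45 tcp [0.4658 0.0854 0.1717] yaw 6.0 q6 1.42 tilt [-0.0441  0.0651 -0.9969] F [-1.9 -0.2 -0.3] Mz 0.006 gap 0.0001
need cm [-4.47 -0.52  6.39] turn -0.012099740366268374
```

View pics/s21.png

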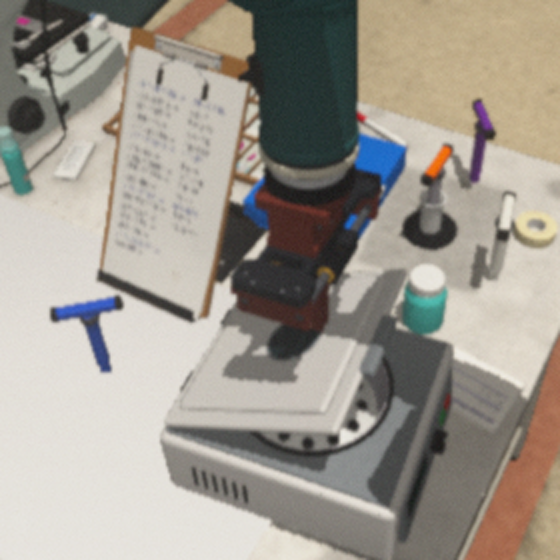

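```bash

python3 -m handwheel '[[[-0.9,0,1.3,0,-1],[-0.9,0,1.3,0,-1],[-0.6,0,1.3,0,-1],[0,0,0,0,-1]]]' 30
python3 -c "
from h import *
to(.425,.09,.104,6.7)
"
```

```text
clock: 25.88
tcp_pos: [0.4556, 0.085, 0.1405]
ee_rot: [0.998, 0.052, -0.01, -0.033]
ft_force: [-1.1, 0.1, -0.7]
finger_gap: 0.0005
clock 25.88 tcp [0.4556 0.085  0.1405] yaw 6.0 q6 1.41 tilt [-0.0242  0.0647 -0.9976] F [-1.1  0.1 -0.7] Mz 0.024 gap 0.0005
need cm [-2.92 -0.57  3.75] turn -0.012657650857025526
```

```bash

python3 -m handwheel '[[[-0.8,0,1.2,0,-1],[-0.8,0,1.2,0,-1],[0,0,0.6,0,-1],[0,0,0,0,-1]]]' 30
python3 -c "
from h import *
to(.425,.09,.104,6.7)
"
```

```text
clock: 26.22
tcp_pos: [0.4501, 0.0852, 0.1155]
ee_rot: [0.998, 0.052, -0.004, -0.033]
ft_force: [0.4, 0.6, 0.7]
finger_gap: 0.0002
clock 26.22 tcp [0.4501 0.0852 0.1155] yaw 5.9 q6 1.40 tilt [-0.0109  0.0649 -0.9978] F [0.4 0.6 0.7] Mz -0.088 gap 0.0002
need cm [-2.44 -0.66  1.2 ] turn -0.013275855421989391
```

```bash

python3 -m handwheel '[[[-0.6,0,0.6,0,-1],[0,0,0.4,0,-1],[0,0,0,0,-1]]]' 30
python3 -c "
from h import *
to(.425,.09,.104,6.7)
s,_=snap('scene');a=cv2.resize(s[80:360,150:430],None,fx=2,fy=2,interpolation=cv2.INTER_CUBIC);cv2.imwrite('pics/s22.png',a[:,:,::-1])"
```

```text
clock: 26.47
tcp_pos: [0.447, 0.085, 0.1099]
ee_rot: [0.998, 0.052, -0.002, -0.032]
ft_force: [-0.1, -0.5, -0.2]
finger_gap: 0.0006
clock 26.47 tcp [0.447  0.085  0.1099] yaw 6.0 q6 1.40 tilt [-0.0084  0.0645 -0.9979] F [-0.1 -0.5 -0.2] Mz -0.025 gap 0.0006
need cm [-2.13 -0.69  0.64] turn -0.012311664736359695
```

View pics/s22.png

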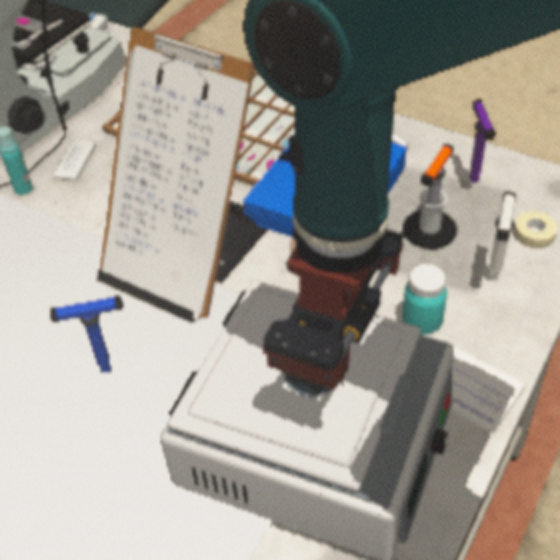

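```bash

python3 -m handwheel '[[[0,0,0.3,0,-1],[0,0,0.3,0,-1]]]' 30
python3 -m handwheel '[[[0,0,0.3,0,-1],[0,0,0.3,0,-1]]]' 30
python3 -m handwheel '[[[0,0,0.3,0,-1]]]' 30
```

```text
clock: 26.68
tcp_pos: [0.4481, 0.0851, 0.1088]
ee_rot: [0.998, 0.053, -0.001, -0.032]
ft_force: [-16.5, -3.9, 55.1]
finger_gap: 0.0006
clock: 26.85
tcp_pos: [0.448, 0.0851, 0.109]
ee_rot: [0.998, 0.054, -0.001, -0.032]
ft_force: [-10.4, -2.3, 36.3]
finger_gap: 0.0007
clock: 26.93
tcp_pos: [0.448, 0.0851, 0.109]
ee_rot: [0.998, 0.054, -0.001, -0.032]
ft_force: [-10.6, -2.8, 37.8]
finger_gap: 0.0003
```

```bash

python3 -m handwheel '[[[0,0,-0.5,0,-1],[0,0,-1.5,0,-1],[0,0,-3,0,-1],[0,0,-4,0,-1],[0,0,-4,0,-1],[0,0,-4,0,-1],[0,3.5,-1,0,-1],[0,3.5,0,0,-1],[0,3.5,0,0,-1],[0,0,0,0,-1]]]' 30
python3 - <<'E'
from h import *
to(.45,-.1,.3)
snap('top','t23.png'); snap('scene','s23.png')
orange('top',.126)
im,d,_,_=load('top')
for uv in [(190,200),(215,200),(240,200),(270,200),(200,270),(230,275),(265,268),(235,285),(225,215)]: print(uv,im[uv[1],uv[0]],atd('top',[uv],d[uv[1],uv[0]])[0].round(4))
E
```

```text
clock: 27.77
tcp_pos: [0.4647, -0.0336, 0.2964]
ee_rot: [0.998, 0.058, 0.004, -0.03]
ft_force: [0.9, 0.1, 0.6]
finger_gap: 0.0004
clock 27.77 tcp [ 0.4647 -0.0336  0.2964] yaw 6.6 q6 1.17 tilt [ 0.0052  0.0597 -0.9982] F [0.9 0.1 0.6] Mz -0.030 gap 0.0004
need cm [-2.22  6.39 -0.76] turn None
top n 165 px [396.41818182 223.48484848] c [ 492.3 -274.9] size (11.182539939880371, 60.57680892944336) yaw 91.4 dep 0.9414643
(190, 200) [182 175 167] [0.5336 0.1918 0.1259]
(215, 200) [34 55 55] [ 0.5018 -0.0219  0.741 ]
(240, 200) [27 46 43] [ 0.503  -0.0393  0.7278]
(270, 200) [29 34 33] [ 0.5046 -0.062   0.7094]
(200, 270) [14 24 23] [ 0.4453 -0.0103  0.7338]
(230, 275) [39 65 62] [ 0.4423 -0.0352  0.7359]
(265, 268) [48 75 73] [ 0.4491 -0.0637  0.7408]
(235, 285) [34 58 56] [ 0.4331 -0.0376  0.7264]
(225, 215) [40 63 62] [ 0.49   -0.0302  0.7399]
```

View pics/t23.png

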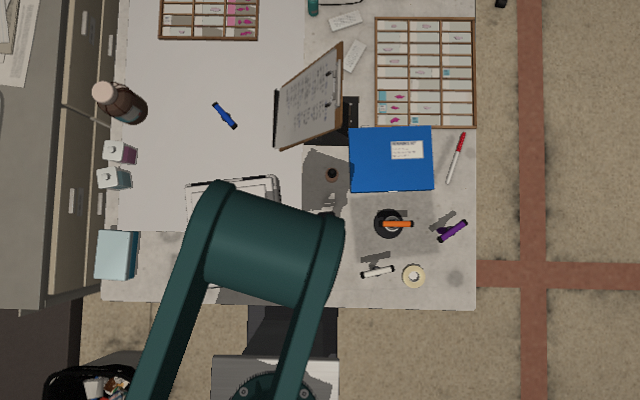

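View pics/s23.png

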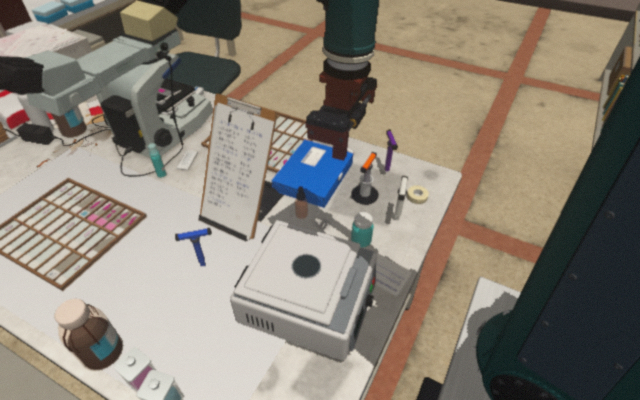

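Lid looks shut at (305,265) and the orange key stands in its stand at (367,163). Next I'll check the lid plane by depth in the scene view.

```bash

python3 - <<'E'
from h import *
im,d,_,_=load('scene')
M=[]
hx=np.array([.5777,.1069]);u=np.array([np.cos(np.radians(6.7)),np.sin(np.radians(6.7))])
ys,xs=np.mgrid[228:320:2,240:376:2];P=atd('scene',np.c_[xs.ravel(),ys.ravel()],d[ys,xs].ravel())
r=-(P[:,:2]-hx)@u; l=(P[:,:2]-hx)@np.array([-u[1],u[0]])
for a in np.arange(.01,.22,.02):
    k=(abs(r-a)<.01)&(abs(l)<.08)&(P[:,2]>.1); print('r %.2f'%a, k.sum(), np.median(P[k,2]).round(4) if k.any() else '')
k=(r>.03)&(r<.17)&(abs(l)<.07)&(P[:,2]>.1)
A=np.c_[r[k],l[k],np.ones(k.sum())];print(np.linalg.lstsq(A,P[k,2],rcond=None)[0])
a=cv2.resize(im[210:370,220:390],None,fx=4,fy=3.7,interpolation=cv2.INTER_CUBIC);cv2.imwrite('pics/s23c.png',a[:,:,::-1])
E
```

```text
r 0.01 114 0.1254
r 0.03 151 0.1319
r 0.05 157 0.1321
r 0.07 156 0.132
r 0.09 163 0.1322
r 0.11 164 0.1324
r 0.13 175 0.1323
r 0.15 177 0.1321
r 0.17 180 0.1318
r 0.19 195 0.1247
r 0.21 179 0.1105
[0.0011367  0.00014492 0.13209127]
```

View pics/s23c.png

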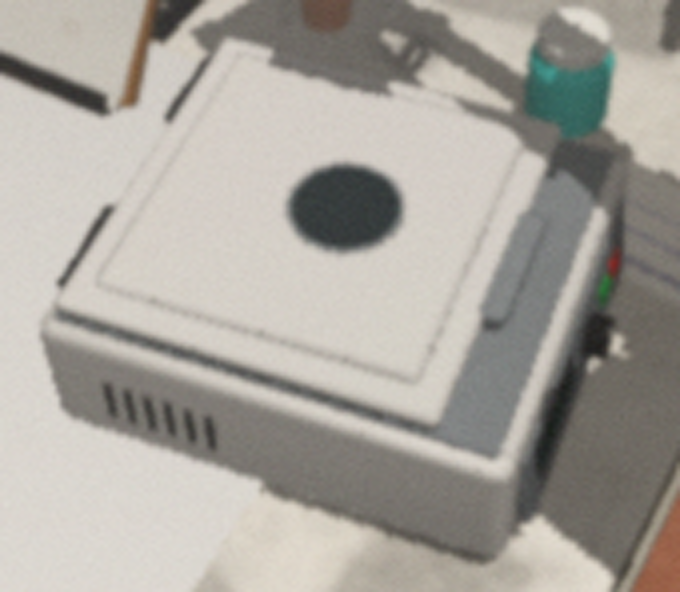

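```bash
python3 -c "
from h import *
print(env.sign_off())"
```

```text
the job is handed in; nothing more can be done
None
```

The job is done and handed in, at about 28 s on the robot's clock. I took the orange key, tightened the hub screw, put the key back in its stand and swung the lid shut.

**Last checks**
- **Screw:** I turned it until it came up against the stop, then to about 0.5 Nm. That is above the 0.3 Nm needed for snug and below the 1.1 Nm that counts as forced. With the key lifted out, the red marks on the screw and hub lined up.
- **Key:** it stands in its stand, with the crossbar within about 2 mm of the stand's centre and at about its original height.
- **Lid:** the depth reading shows it flat, at 132 mm with a slope of about 0.001 rad. The arm was clear of everything when I handed in.

**What disagreed or went wrong**
- The fingertips sit about 25 mm short of the reported TCP. My first attempt to grip the key closed just above the crossbar without moving it, so I gripped lower after checking the picture.
- The tool tilted gradually as it moved, up to about 8 degrees during the lid approach. It was about 2 degrees or less while the key was held.
- The last press on the closed lid peaked at about 57 N, through the fingertips. That is under the 120 N wrist limit, and the 40 N limit covers only the arm and the gripper's body.

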